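# Assemble the waist bearing of a training arm

## Robot

A 6-joint arm with a two-finger parallel gripper is mounted at the origin on the work surface. World frame = base frame: x ahead of the robot, y to its left, z up, the work surface at z = 0. Lengths are in m, angles in rad, forces in N, time in s.
With the tool pointing down it reaches from about 0.4 to 0.825 m from the base axis. Payload 7 kg.
Tool frame: the origin (TCP) lies between the finger pads; the fingertips stand 22 mm ahead of it and the grasp point (between the pads) lies 3 mm ahead of it; z points along the fingers, y is the direction in which the jaws open and shut (so a half turn about z gives the same grasp; the last joint's range is limited). The gripper opens to 88 mm and grips with 3 to 60 N. Pads are 19 mm wide; open, the fingers measure 130 mm over their backs; the gripper's body (78 mm by 193 mm) begins 47 mm behind the grasp point.
Start: joints at [-0.909, 0.359, 0.012, 0, -1.224, -0.288], TCP at [0.246, -0.628, 0.249] pointing down, gripper open.
Joint ranges: [-3.07, 3.07], [-1.43, 2.12], [-1.02, 1.25], [-3.03, 1.67], [-3.05, -0], [-3.03, 3.03]. Speed limits (rad/s): [2.39, 2.39, 3.01, 3.14, 3.14, 3.14].

## Interface

Orientations are given as [roll, pitch, yaw] about the fixed x, y, z axes, in that order (R = Rz(yaw) Ry(pitch) Rx(roll)).
In Python, from station import * gives the robot as it stands. The module is installed in compiled form; this text tells all that it offers.
- The arm moves only by the tool move_arm, never from a script. Its argument "rows" is a list of rows, each an object with "delta_rot": the turn, a rotation vector about the world's x, y, z in degrees, a list of three; "delta_pos": the shift along the world's x, y, z in cm, a list of three; "hand": the finger opening in cm, from 0 to 8.76. A call has exactly 10 rows; each row shifts and turns the commanded pose from where the row before left it; what a row does not reach is not made up. A row lasts 1/10 s, in which the tool goes at most 50 mm and 8.59 degrees, less where a joint would pass 70% of its speed; a pose out of reach is approached as far as the arm can. A call is refused whole if a number of a shift passes 5 or a number of a turn 8.59, either way. A call with a gripper value outside its range is refused whole. The fingers move at their own pace and stop on an object; "force" is the grip in N (left out, the last holds). Time passes only in rows, so rows that do not move let the fingers close, or fill a call up. It gives the time, the measured TCP pose, the force and the opening at its end, in the units of the state.
- get_state(): the state, without advancing time (a new reading comes with each control period).
- grab_frame(name): name is "scene" or "top" or "wrist"; returns the picture (384x512x3 uint8, blue, green, red); there is no depth.
- camera_info(name): a dict with "camera_matrix" (3x3 intrinsics, pixels), "world_from_camera" (4x4, takes a point from camera to world coordinates); the wrist camera has in their place "T_tool_cam" (4x4, takes a point from camera to tool coordinates, whose origin is the TCP and whose axes are the flange's). Camera axes: x right, y down, z forward; pixel columns grow to the right and rows downward; lengths in m; the calibration is good to about 2 mm. A picture is of the moment at which its call begins: read the wrist's pose just before it. camera_info takes no time and is no camera call.
- job_done(): hands the job in, once; it reports no verdict.
The state is a dict: "t": time; "q": joint angles; "qd": joint speeds; "joint_efforts": joint torques, N m; "eef_pos": TCP position; "ee_rot": TCP orientation; "force": force on the tool from outside, world axes, zero at the start; "moment": the same for the moment, N m; "width": finger opening in m.
Only numpy, scipy, OpenCV 4.12 (cv2) and the standard library are available. Lean on these libraries where they do the work, as an engineer would, in place of code of your own. Each camera call takes 0.05 s, during which the arm holds its last target.

## Task

Build up the waist of the training arm on the spindle of its grey base: first the small steel washer, then the brass ball cage, then the large steel washer, and last the yellow turntable with its servo, each threaded over the spindle and lying flat on the part below. Set the parts down, do not drop them, and leave the other things on the bench where they are.

Things in the scene. Friction and masses are not known exactly. Their poses are not given: they have to be found in the camera images.
- base: Fixed arm base, standing anywhere among the parts: dark grey slab 130 x 130 x 14 mm, a round steel seat (54 mm across) in its middle, and on it a vertical steel spindle 28 mm thick. Origin: underside of the slab, on the spindle axis; z up. The seat's top is 20 mm above the origin; the spindle is cylindrical to 52 mm above the origin, then tapers to 15 mm diameter at its tip, at 62 mm.
- shaft_washer: The small plain steel washer, loose, lying flat: 50 mm outside diameter, 33 mm bore, 8 mm thick, about 70 g, with a dark raceway line on its upper face. Origin: centre of its underside; z up. It goes on first, onto the seat of the base.
- ball_cage: The brass ring with 14 steel balls showing all round, loose, lying flat: 54 mm outside diameter, 34 mm bore, 9 mm thick overall, about 60 g. Origin: centre of its underside; z up. It goes on second, on the small washer.
- housing_washer: The large plain steel washer, loose, lying flat: 62 mm outside diameter, 36 mm bore, 12 mm thick, about 190 g. Origin: centre of its underside; z up. It goes on third, on the ball cage.
- turntable: Loose, about 200 g: yellow disc 100 mm across, 6 mm thick, 33 mm bore, with a black servo upright over the bore, 20 mm (x) x 40 mm (y), from 22 to 60 mm above the origin, between 3 mm yellow cheeks at y = +-28.5 mm, as high. Grip the servo from above across its 20 mm (closing along x). Origin: underside of the disc, on the axis; z up. Goes on last, on the large washer, at any yaw.
- dev_board: Bystander, loose: a green circuit board 100 mm (x) x 70 mm (y) with a white board plugged on it, 23 mm high in all. Origin: its underside, centre. Leave it where it lies.
- screwdriver: Bystander, loose: a screwdriver 170 mm long lying along its x axis, black handle (26 mm thick) to -x. Origin: at mid-length, on its underside. Leave it where it lies.
- screw_dish: Bystander, loose: a small round aluminium dish of screws, 44 mm across, 20 mm high. Origin: centre of its underside. Leave it where it stands.
- caliper: Bystander, loose: a steel caliper 200 mm long along y with a black display body, 12 mm high. Origin: its underside, mid-length of the beam. Leave it where it lies.
- grease_jar: Bystander, loose: a white jar with a black cap, 48 mm across, 45 mm high. Origin: centre of its underside. Leave it where it stands.
Mind the look-alikes: they are no part of the job. What is shaped like the ball_cage but green or orange is not meant. What is shaped like the shaft_washer but blue is not meant.

How it is judged:
On the way, in this order (a step that is already met when the one before it is completed fails the run):
1. The small washer lies on the seat of the base, round the spindle, released (horizontal distance between shaft_washer and base below 0.006 m and z of shaft_washer in the frame of base between 0.017 and 0.023 m and angle between shaft_washer's own z axis and vertical below 0.07 rad and contact force between the fingers and shaft_washer below 0.05 N), for 0.2 s.
2. The ball cage lies on the small washer, released (horizontal distance between ball_cage and base below 0.006 m and z of ball_cage in the frame of base between 0.025 and 0.031 m and angle between ball_cage's own z axis and vertical below 0.07 rad and contact force between the fingers and ball_cage below 0.05 N), for 0.2 s.
3. The large washer lies on the ball cage, released (horizontal distance between housing_washer and base below 0.006 m and z of housing_washer in the frame of base between 0.034 and 0.04 m and angle between housing_washer's own z axis and vertical below 0.07 rad and contact force between the fingers and housing_washer below 0.05 N), for 0.2 s.
At the end, for the whole second after the job is handed in: Small washer, ball cage, large washer and turntable lie in this order, from below, round the spindle: each within 6 mm of the spindle axis, within 3 mm of its proper height (undersides 20, 28, 37 and 49 mm above the underside of the base) and level within 4 degrees, all released and at rest (all of step 1 and all of step 2 and all of step 3 and linear speed of each of shaft_washer, ball_cage, housing_washer, turntable below 0.02 m/s and horizontal distance between turntable and base below 0.006 m and z of turntable in the frame of base between 0.046 and 0.052 m and angle between turntable's own z axis and vertical below 0.07 rad and contact force between the fingers and turntable below 0.05 N); the robot touches nothing.
It fails at once if a part of the waist is dropped (falls free at over 1 m/s, from about 5 cm or more) ((linear speed of shaft_washer above 1 m/s and contact force between the fingers and shaft_washer below 0.05 N) or (linear speed of ball_cage above 1 m/s and contact force between the fingers and ball_cage below 0.05 N) or (linear speed of housing_washer above 1 m/s and contact force between the fingers and housing_washer below 0.05 N) or (linear speed of turntable above 1 m/s and contact force between the fingers and turntable below 0.05 N)).
It fails at once if a bystander (circuit board, screwdriver, screw dish, caliper or jar) is shifted by more than 30 mm (distance of any of dev_board, screwdriver, screw_dish, caliper, grease_jar from where it was at the start of the episode above 0.03 m).
It also fails if it takes over 102 s, if anything falls off the work surface, if the arm or the gripper's body presses on something with over 40 N, if the wrist force passes 120 N, or if a joint passes its speed limit or range.

## Working session

There is one attempt and no reset: what is moved stays moved. The work goes in short steps, Python scripts to look and compute and a tool call to move; the robot and the scene stay as the last step left them, time stands still between calls to the robot, and variables do not carry over. Pictures are saved under pics/ and viewed, and the job is handed in when it is done.

Besides the shell and the picture viewer there is one more tool, called as name(argument=value, ...) on one line, values as JSON. move_arm: Moves the arm, as the interface text tells. Its arguments: {"type":"object","properties":{"rows":{"type":"array"},"force":{"type":"number"}},"required":["rows"]}

```bash
mkdir -p pics; python3 - <<'E'
from station import *
import cv2,numpy as np
np.set_printoptions(precision=4,suppress=True)
s=get_state();print(s)
for n in ["scene","top","wrist"]:
    i=camera_info(n);print(n,i)
    f=grab_frame(n);cv2.imwrite(f"pics/{n}0.png",f)
E
```

```text
{'t': 0.0, 'q': array([-0.9089,  0.3594,  0.0111, -0.0004, -1.2241, -0.2881]), 'qd': array([-0.0018,  0.0007,  0.0006,  0.0019, -0.0005,  0.0003]), 'joint_efforts': array([ -0.0008, -58.2714,  29.3061,   6.9969,   0.0069,  -0.0002]), 'eef_pos': array([ 0.2463, -0.628 ,  0.2476]), 'ee_rot': array([ 3.1399, -0.0001, -2.7679]), 'force': array([ 0.1455,  0.6393, -0.3786]), 'moment': array([-0.0186,  0.0018,  0.0251]), 'width': 0.08766651286638581}
scene {'camera_matrix': array([[417.9858,   0.    , 257.8291],
       [  0.    , 417.9858, 191.6168],
       [  0.    ,   0.    ,   1.    ]]), 'world_from_camera': array([[-0.5577,  0.6781, -0.4787,  1.105 ],
       [ 0.83  ,  0.4613, -0.3136,  0.3192],
       [ 0.0081, -0.5722, -0.8201,  0.8918],
       [ 0.    ,  0.    ,  0.    ,  1.    ]])}
top {'camera_matrix': array([[453.1902,   0.    , 263.7357],
       [  0.    , 453.1902, 190.3218],
       [  0.    ,   0.    ,   1.    ]]), 'world_from_camera': array([[-0.0013, -0.9951,  0.099 ,  0.505 ],
       [-1.    ,  0.0013,  0.0004,  0.0163],
       [-0.0005, -0.099 , -0.9951,  0.9829],
       [ 0.    ,  0.    ,  0.    ,  1.    ]])}
wrist {'camera_matrix': array([[302.2218,   0.    , 252.4507],
       [  0.    , 302.2218, 190.06  ],
       [  0.    ,   0.    ,   1.    ]]), 'T_tool_cam': array([[-0.0003, -0.9645, -0.264 ,  0.0702],
       [ 1.    , -0.0001, -0.0006, -0.001 ],
       [ 0.0005, -0.264 ,  0.9645, -0.1353],
       [ 0.    ,  0.    ,  0.    ,  1.    ]])}
```

View pics/top0.png

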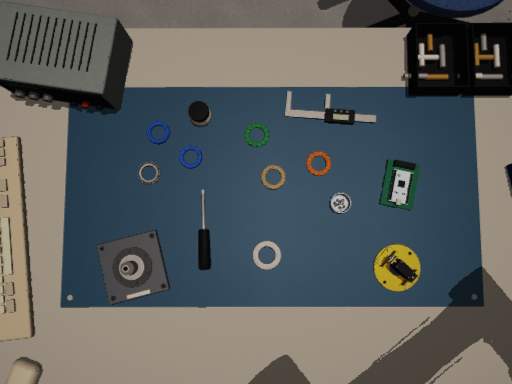

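View pics/scene0.png

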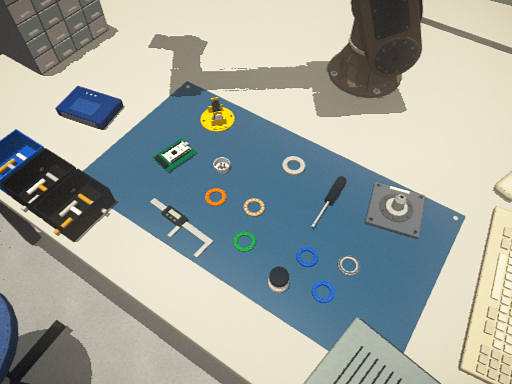

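View pics/wrist0.png

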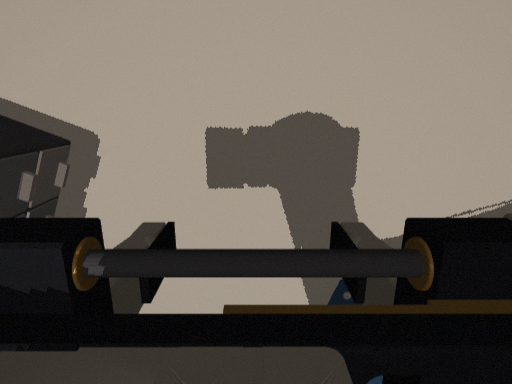

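Top view: small washer, steel, about (149,173). Brass cage (273,177); look-alikes are green (257,135) and orange (319,163). Large washer (267,255), turntable (397,268), base (133,267). The blue rings at (158,132) and (191,157) are not the washer. Next I'll segment these and confirm in an enlarged crop.

```bash
cat > h.py <<'E'
import cv2,numpy as np
from station import *
np.set_printoptions(precision=4,suppress=True)
def ray(n,uv,z=None):
    i=camera_info(n);K=i["camera_matrix"];T=i["world_from_camera"]
    d=T[:3,:3]@np.linalg.solve(K,[uv[0],uv[1],1.]);o=T[:3,3]
    if z is None:return o,d/np.linalg.norm(d)
    return o+d*(z-o[2])/d[2]
def proj(n,p):
    i=camera_info(n);K=i["camera_matrix"];T=np.linalg.inv(i["world_from_camera"])
    c=K@(T[:3,:3]@np.array(p)+T[:3,3]);return c[:2]/c[2]
def tri(n1,a,n2,b):
    o1,d1=ray(n1,a);o2,d2=ray(n2,b)
    A=np.c_[d1,-d2];t=np.linalg.lstsq(A,o2-o1,rcond=None)[0]
    p,q=o1+d1*t[0],o2+d2*t[1];return (p+q)/2,np.linalg.norm(p-q)
E
python3 - <<'E'
from h import *
t=cv2.imread("pics/top0.png");s=cv2.imread("pics/scene0.png")
def crops(im,cs,h):
    return np.hstack([cv2.resize(im[c[1]-h:c[1]+h,c[0]-h:c[0]+h],(260,260),interpolation=cv2.INTER_CUBIC) for c in cs])
a=crops(t,[(149,173),(273,177),(267,255)],22);b=np.hstack([crops(t,[(397,268),(133,267)],38),crops(s,[(400,208)],38)])
cv2.imwrite("pics/crop0.png",np.vstack([a,b]))
def rings(im):
    hsv=cv2.cvtColor(im,cv2.COLOR_BGR2HSV)
    # mat is blue saturated; objects non-mat
    m=((hsv[...,0]<85)|(hsv[...,1]<90)|(hsv[...,0]>125)).astype(np.uint8)*255
    cv2.imwrite("pics/m.png",m)
    return m
for n,im,cs in [("top",t,{"sw":(149,173),"bc":(273,177),"hw":(267,255),"tt":(397,268)}),("scene",s,{"sw":(348,266),"bc":(254,207),"hw":(293,165),"tt":(217,119)})]:
    m=rings(im)
    c,_=cv2.findContours(m,cv2.RETR_EXTERNAL,cv2.CHAIN_APPROX_NONE)
    for k,p in cs.items():
        for q in c:
            if len(q)>20:
                x,y,w,hh=cv2.boundingRect(q)
                if abs(x+w/2-p[0])<8 and abs(y+hh/2-p[1])<12: print(n,k,cv2.fitEllipse(q),ray(n,cv2.fitEllipse(q)[0],.009))
for n in ["top"]:
  print(ray(n,(133,267),.014),ray(n,(126,268),.062))
E
```

```text
[0.4389 0.2931 0.014 ] [0.4402 0.2934 0.062 ]
```

View pics/crop0.png

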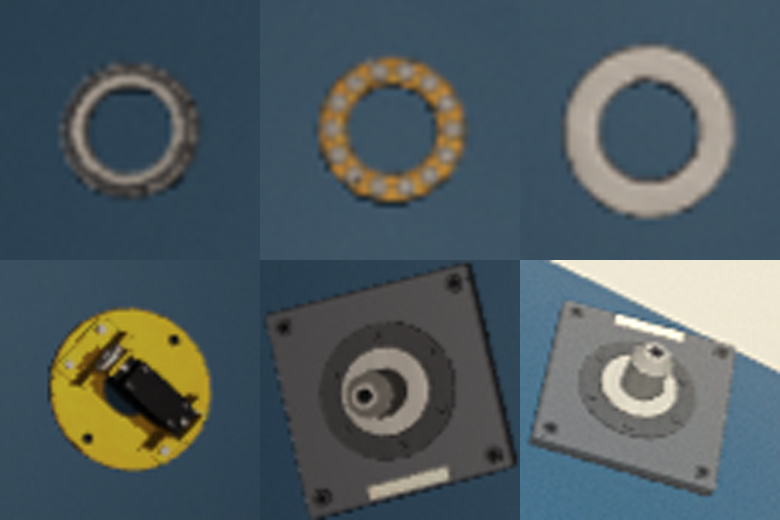

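The crops confirm the parts: steel washer with a dark raceway, brass cage with balls, plain large washer, yellow turntable and base. The external-contour mode nested them all inside the bench contour, so I'll measure with the full list.

```bash
python3 - <<'E'
from h import *
t=cv2.imread("pics/top0.png");s=cv2.imread("pics/scene0.png")
for p in [(149,160),(149,173),(137,173),(160,173),(273,160),(263,177),(267,244)]: print(p,cv2.cvtColor(t,cv2.COLOR_BGR2HSV)[p[1],p[0]],end=' ')
E={}
for n,im,cs in [("top",t,{"sw":(149,173),"bc":(273,177),"hw":(267,255),"tt":(397,268),"base":(133,267)}),("scene",s,{"sw":(348,266),"bc":(254,207),"hw":(293,165),"tt":(217,119),"base":(395,210)})]:
    hsv=cv2.cvtColor(im,cv2.COLOR_BGR2HSV)
    m=((hsv[...,0]<90)|(hsv[...,1]<85)|(hsv[...,0]>125)).astype(np.uint8)*255
    cv2.imwrite(f"pics/m_{n}.png",m)
    c,_=cv2.findContours(m,cv2.RETR_LIST,cv2.CHAIN_APPROX_NONE)
    for k,p in cs.items():
        for q in c:
            if len(q)>20:
                x,y,w,hh=cv2.boundingRect(q)
                if abs(x+w/2-p[0])<10 and abs(y+hh/2-p[1])<12 and w<100:
                    e=cv2.fitEllipse(q);print(n,k,len(q),np.round(np.r_[e[0],e[1],e[2]],2),ray(n,e[0],.009));E.setdefault((n,k),e[0])
                    
E
```

```text
(149, 160) [103 117  83] (149, 173) [103 117  83] (137, 173) [103  40  76] (160, 173) [100  23  66] (273, 160) [102  97  97] (263, 177) [ 16  47 141] (267, 244) [ 15  32 177] top sw 40 [148.52 172.45  14.61  15.06  53.16] [0.6412 0.2665 0.009 ]
top sw 64 [148.56 172.54  22.4   23.27  78.98] [0.641  0.2664 0.009 ]
top bc 41 [272.94 176.22  14.41  15.13  15.7 ] [ 0.6326 -0.0033  0.009 ]
top bc 71 [272.99 176.35  24.93  25.16 123.06] [ 0.6323 -0.0034  0.009 ]
top hw 46 [266.46 254.62  16.5   16.76  37.11] [0.4643 0.011  0.009 ]
top hw 84 [266.52 254.6   29.3   29.51   5.88] [0.4643 0.0109 0.009 ]
top tt 28 [394.18 270.51   5.8   13.77 127.75] [ 0.4306 -0.2599  0.009 ]
top tt 135 [396.69 267.23  47.01  48.4  142.36] [ 0.4374 -0.2654  0.009 ]
top base 235 [132.73 266.73  70.84  73.45  43.26] [0.4392 0.2952 0.009 ]
scene sw 37 [348.37 264.76  12.15  14.87 115.52] [0.6428 0.2681 0.009 ]
scene sw 60 [348.36 264.92  19.28  22.13 123.33] [0.6432 0.2683 0.009 ]
scene bc 34 [253.55 206.66  11.1   12.96  91.22] [ 0.634  -0.0016  0.009 ]
scene bc 57 [253.58 206.8   18.31  21.38  88.54] [ 0.6343 -0.0013  0.009 ]
scene hw 29 [293.26 165.49   8.65  12.57  97.84] [0.4647 0.0126 0.009 ]
scene hw 63 [293.21 165.52  19.63  23.51  91.88] [0.4649 0.0126 0.009 ]
```

```bash
python3 -c "
import cv2,numpy as np
cv2.imwrite('pics/mm.png',cv2.resize(np.hstack([cv2.imread('pics/m_top.png'),cv2.imread('pics/m_scene.png')]),(800,300)))"
```

```text
(no output)
```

View pics/mm.png

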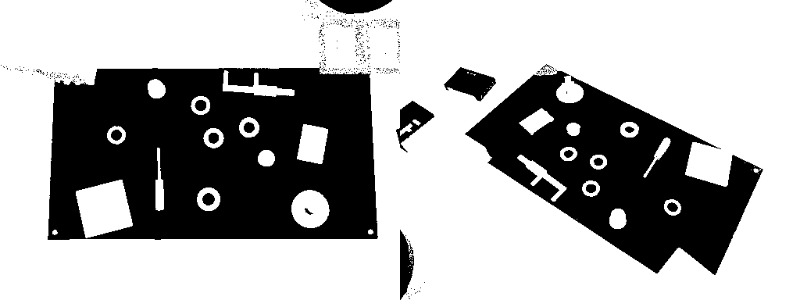

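```bash
python3 - <<'E'
from h import *
P={"sw":((148.56,172.54),(348.36,264.92)),"bc":((272.99,176.3),(253.58,206.8)),"hw":((266.52,254.6),(293.21,165.52))}
for k,(a,b) in P.items(): print(k,*tri("top",a,"scene",b))
# base slab corners & spindle hole from crop: top crop origin (95,229) scale 76/260 ; scene crop origin (362,170)
f=76/260
tp=lambda u,v:(95+(u-260)*f,229+(v-260)*f); sp=lambda u,v:(362+(u-520)*f,170+(v-260)*f)
print("spindle tip",*tri("top",tp(364,396),"scene",sp(656,352)))
T=[tp(*c) for c in [(283,327),(454,283),(495,454),(321,497)]];S=[sp(*c) for c in [(703,472),(550,429),(576,311),(722,353)]]
p=[ray("top",c,.014) for c in T];print("screws top",np.array(p),np.mean(p,0))
p=[ray("scene",c,.014) for c in S];print("screws scene",np.array(p),np.mean(p,0))
print("tt rim top@.006",ray("top",(396.69,267.23),.006))
E
```

```text
sw [0.6414 0.2677 0.0052] 0.0007797021047993655
bc [ 0.6326 -0.003   0.0055] 0.000989486128918615
hw [0.464  0.0115 0.0074] 0.0012461703409741203
spindle tip [0.4382 0.296  0.0607] 0.002183723528287299
screws top [[0.4776 0.3606 0.014 ]
 [0.5047 0.2551 0.014 ]
 [0.4    0.2275 0.014 ]
 [0.3741 0.3337 0.014 ]] [0.4391 0.2942 0.014 ]
screws scene [[0.4774 0.3634 0.014 ]
 [0.5057 0.259  0.014 ]
 [0.3989 0.2305 0.014 ]
 [0.3731 0.3369 0.014 ]] [0.4388 0.2974 0.014 ]
tt rim top@.006 [ 0.4372 -0.2663  0.006 ]
```

move_arm(rows=[{"delta_pos": [1.975,4.475,-0.445],"delta_rot": [0,0,0],"hand": 7.5},{"delta_pos": [1.975,4.475,-0.445],"delta_rot": [0,0,0],"hand": 7.5},{"delta_pos": [1.975,4.475,-0.445],"delta_rot": [0,0,0],"hand": 7.5},{"delta_pos": [1.975,4.475,-0.445],"delta_rot": [0,0,0],"hand": 7.5},{"delta_pos": [1.975,4.475,-0.445],"delta_rot": [0,0,0],"hand": 7.5},{"delta_pos": [1.975,4.475,-0.445],"delta_rot": [0,0,0],"hand": 7.5},{"delta_pos": [1.975,4.475,-0.445],"delta_rot": [0,0,0],"hand": 7.5},{"delta_pos": [1.975,4.475,-0.445],"delta_rot": [0,0,0],"hand": 7.5},{"delta_pos": [1.975,4.475,-0.445],"delta_rot": [0,0,0],"hand": 7.5},{"delta_pos": [1.975,4.475,-0.445],"delta_rot": [0,0,0],"hand": 7.5}])

```text
t: 1.15
eef_pos: [0.4443, -0.1789, 0.2041]
ee_rot: [-3.141, 0.001, -2.768]
force: [1.4, -0.9, 0.1]
width: 0.0747
```

move_arm(rows=[{"delta_pos": [-0.05,4.75,0],"delta_rot": [0,0,0],"hand": 7.5},{"delta_pos": [-0.05,4.75,0],"delta_rot": [0,0,0],"hand": 7.5},{"delta_pos": [-0.05,4.75,0],"delta_rot": [0,0,0],"hand": 7.5},{"delta_pos": [-0.05,4.75,0],"delta_rot": [0,0,0],"hand": 7.5},{"delta_pos": [-0.05,4.75,0],"delta_rot": [0,0,0],"hand": 7.5},{"delta_pos": [-0.05,4.75,0],"delta_rot": [0,0,0],"hand": 7.5},{"delta_pos": [-0.05,4.75,0],"delta_rot": [0,0,0],"hand": 7.5},{"delta_pos": [-0.05,4.75,0],"delta_rot": [0,0,0],"hand": 7.5},{"delta_pos": [-0.05,4.75,0],"delta_rot": [0,0,0],"hand": 7.5},{"delta_pos": [-0.05,4.75,0],"delta_rot": [0,0,0],"hand": 7.5}])

```text
t: 2.15
eef_pos: [0.4384, 0.2961, 0.2041]
ee_rot: [3.141, 0.0, -2.767]
force: [0.9, -0.2, 0.2]
width: 0.0754
```

```bash
cat >> h.py <<'E'
from scipy.spatial.transform import Rotation as Ro
import json
def wshot(name):
    s=get_state();f=grab_frame("wrist");cv2.imwrite(f"pics/{name}.png",f)
    json.dump([list(s["eef_pos"]),list(s["ee_rot"])],open(f"pics/{name}.json","w"))
    print(s["t"],s["eef_pos"],s["ee_rot"],s["qd"].round(3));return f
def wT(name):
    p,r=json.load(open(f"pics/{name}.json"));M=np.eye(4);M[:3,:3]=Ro.from_euler("xyz",r).as_matrix();M[:3,3]=p
    return M@camera_info("wrist")["T_tool_cam"]
def wray(name,uv,z=None):
    T=wT(name);K=camera_info("wrist")["camera_matrix"]
    d=T[:3,:3]@np.linalg.solve(K,[uv[0],uv[1],1.]);o=T[:3,3]
    if z is None:return o,d/np.linalg.norm(d)
    return o+d*(z-o[2])/d[2]
def wproj(name,p):
    T=np.linalg.inv(wT(name));K=camera_info("wrist")["camera_matrix"];c=K@(T[:3,:3]@np.array(p)+T[:3,3]);return c[:2]/c[2]
def meet(a,b):
    (o1,d1),(o2,d2)=a,b
    t=np.linalg.lstsq(np.c_[d1,-d2],o2-o1,rcond=None)[0];p,q=o1+d1*t[0],o2+d2*t[1];return (p+q)/2,np.linalg.norm(p-q)
E
python3 -c "
from h import *
wshot('w1')"
```

```text
2.15 [0.4384 0.2961 0.2041] [ 3.1415  0.0002 -2.7673] [ 0.589  0.418  0.503  0.004 -0.082 -0.586]
```

View pics/w1.png

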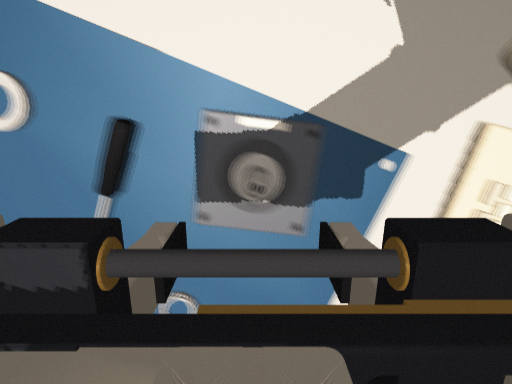

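Motion blur, since the arm was still settling. The base is at about (258,170). I'll shoot again now that it stands still.

```bash
python3 -c "
from h import *
wshot('w2')
f=wshot('w3')
c=f[90:250,180:340];cv2.imwrite('pics/w3c.png',cv2.resize(c,(600,600),interpolation=cv2.INTER_CUBIC))"
```

```text
2.2 [0.4396 0.3019 0.204 ] [ 3.1406  0.0024 -2.7654] [-0.057 -0.032 -0.055  0.001  0.008  0.108]
2.25 [0.439  0.2989 0.2036] [ 3.1415  0.0007 -2.764 ] [-0.05  -0.038 -0.064 -0.008 -0.016  0.054]
```

View pics/w3c.png

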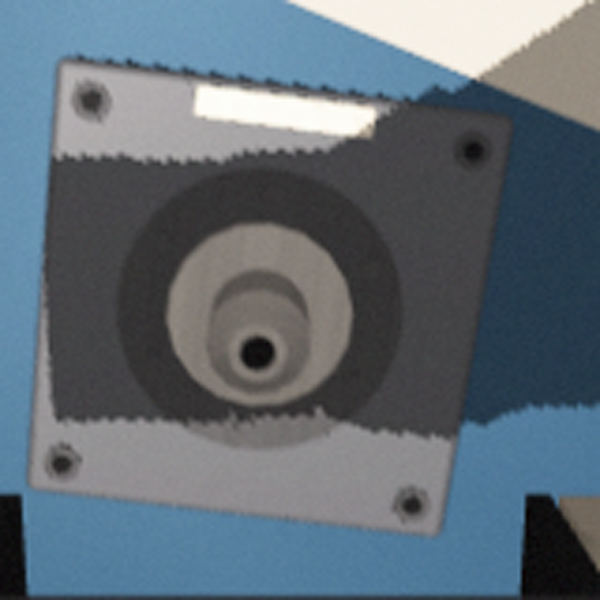

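```bash
python3 -c "
from h import *
g=lambda u,v:(180+u/3.75,90+v/3.75)
S=[wray('w3',g(*c),.014) for c in [(90,100),(472,150),(411,503),(61,462)]]
print(np.array(S),np.mean(S,0),np.linalg.norm(S[0]-S[2]),np.linalg.norm(S[1]-S[3]))
print('tip',wray('w3',g(258,352),.062),'seat',wray('w3',g(260,313),.02))
d=1
print('tip height: ',meet(wray('w3',g(258,352)),ray('top',(125.4,268.8))))
"
```

```text
[[0.4018 0.2284 0.014 ]
 [0.3751 0.333  0.014 ]
 [0.4791 0.3594 0.014 ]
 [0.5061 0.2553 0.014 ]] [0.4405 0.294  0.014 ] 0.15218669175954688 0.15227569689808107
tip [0.4404 0.2945 0.062 ] seat [0.4395 0.2942 0.02  ]
tip height:  (array([0.4392, 0.2938, 0.066 ]), np.float64(0.0009150190741328257))
```

move_arm(rows=[{"delta_pos": [4,-0.6,-0.9],"delta_rot": [0,0,0],"hand": 7.5},{"delta_pos": [4,-0.6,-0.9],"delta_rot": [0,0,0],"hand": 7.5},{"delta_pos": [4,-0.6,-0.9],"delta_rot": [0,0,0],"hand": 7.5},{"delta_pos": [4,-0.6,-0.9],"delta_rot": [0,0,0],"hand": 7.5},{"delta_pos": [4.2,-0.6,-0.9],"delta_rot": [0,0,0],"hand": 7.5},{"delta_pos": [0,0,0],"delta_rot": [0,0,0],"hand": 7.5},{"delta_pos": [0,0,0],"delta_rot": [0,0,0],"hand": 7.5},{"delta_pos": [0,0,0],"delta_rot": [0,0,0],"hand": 7.5},{"delta_pos": [0,0,0],"delta_rot": [0,0,0],"hand": 7.5},{"delta_pos": [0,0,0],"delta_rot": [0,0,0],"hand": 7.5}])

```text
t: 3.3
eef_pos: [0.6404, 0.2646, 0.1601]
ee_rot: [3.141, 0.001, -2.767]
force: [0.6, 0.3, -0.3]
width: 0.0755
```

```bash
cat >> h.py <<'E'
def rings(name,zs=(.008,)):
    im=cv2.imread(f"pics/{name}.png");hsv=cv2.cvtColor(im,cv2.COLOR_BGR2HSV)
    m=((hsv[...,0]<90)|(hsv[...,1]<85)|(hsv[...,0]>125)).astype(np.uint8)*255;m[215:]=0
    c,_=cv2.findContours(m,cv2.RETR_LIST,cv2.CHAIN_APPROX_NONE)
    for q in c:
        if len(q)>50:
            e=cv2.fitEllipse(q)
            if e[1][1]/max(e[1][0],1)<1.35 and 20<e[1][0]<130: print(len(q),np.round(np.r_[e[0],e[1]],1),*[wray(name,e[0],z) for z in zs])
E
python3 -c "
from h import *
wshot('w4');rings('w4')"
```

```text
3.3 [0.6404 0.2646 0.1601] [ 3.1412  0.0012 -2.7668] [-0.001  0.006  0.003  0.     0.001 -0.   ]
90 [254.7 183.   30.5  33.1] [0.6414 0.266  0.008 ]
142 [254.7 182.9  49.3  49.6] [0.6414 0.2661 0.008 ]
152 [  9.6 176.5  38.2  48.7] [0.7227 0.0415 0.008 ]
```

View pics/w4.png

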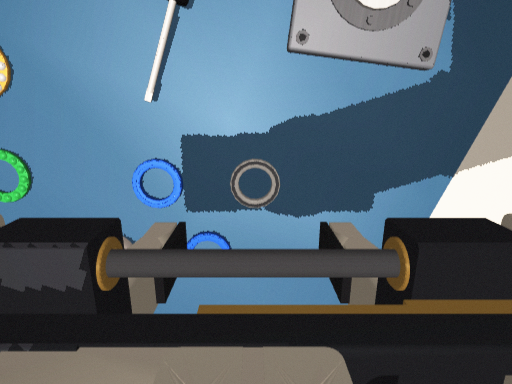

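move_arm(rows=[{"delta_pos": [0.1,0.15,-3],"delta_rot": [0,0,0],"hand": 7.5},{"delta_pos": [0,0,-4],"delta_rot": [0,0,0],"hand": 7},{"delta_pos": [0,0,-3.5],"delta_rot": [0,0,0],"hand": 7},{"delta_pos": [0,0,-2],"delta_rot": [0,0,0],"hand": 7},{"delta_pos": [0,0,-1.1],"delta_rot": [0,0,0],"hand": 7},{"delta_pos": [0,0,0],"delta_rot": [0,0,0],"hand": 7},{"delta_pos": [0,0,0],"delta_rot": [0,0,0],"hand": 4.5},{"delta_pos": [0,0,0],"delta_rot": [0,0,0],"hand": 4.5},{"delta_pos": [0,0,0],"delta_rot": [0,0,0],"hand": 4.5},{"delta_pos": [0,0,0],"delta_rot": [0,0,0],"hand": 4.5}], force=20)

```text
t: 4.35
eef_pos: [0.6422, 0.2659, 0.0237]
ee_rot: [3.141, 0.001, -2.768]
force: [-0.9, 0.4, 2.9]
width: 0.0486
```

```bash
python3 -c "
from h import *
wshot('w5');print(get_state()['width'],get_state()['force'])"
```

```text
4.35 [0.6422 0.2659 0.0237] [ 3.1413  0.001  -2.7676] [ 0.002  0.     0.001  0.001 -0.     0.   ]
0.04909488506964719 [-1.1681  0.804   4.0035]
```

View pics/w5.png

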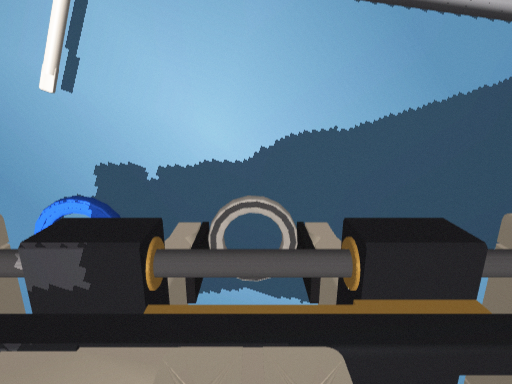

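move_arm(rows=[{"delta_pos": [0,0,3],"delta_rot": [0,0,0],"hand": 4.5},{"delta_pos": [0,0,4.5],"delta_rot": [0,0,0],"hand": 4.5},{"delta_pos": [-2,0.3,2.5],"delta_rot": [0,0,0],"hand": 4.5},{"delta_pos": [-4.5,0.6,0],"delta_rot": [0,0,0],"hand": 4.5},{"delta_pos": [-4.5,0.6,0],"delta_rot": [0,0,0],"hand": 4.5},{"delta_pos": [-4.5,0.6,0],"delta_rot": [0,0,0],"hand": 4.5},{"delta_pos": [-3.5,0.5,0],"delta_rot": [0,0,0],"hand": 4.5},{"delta_pos": [-1.12,0.22,0],"delta_rot": [0,0,0],"hand": 4.5},{"delta_pos": [0,0,0],"delta_rot": [0,0,0],"hand": 4.5},{"delta_pos": [0,0,0],"delta_rot": [0,0,0],"hand": 4.5}])

```text
t: 5.4
eef_pos: [0.4413, 0.2942, 0.1234]
ee_rot: [3.141, 0.001, -2.767]
force: [0.5, 0.2, -1.1]
width: 0.0489
```

```bash
python3 -c "
from h import *
f=wshot('w6');print(get_state()['width'],get_state()['force'])
cv2.imwrite('pics/w6c.png',cv2.resize(f[110:310,160:360],(600,600),interpolation=cv2.INTER_CUBIC))"
```

```text
5.4 [0.4413 0.2942 0.1234] [ 3.1413  0.0008 -2.7671] [-0.016  0.017  0.01   0.    -0.002  0.001]
0.048766908128841754 [ 0.0415 -0.3276 -0.5303]
```

View pics/w6c.png

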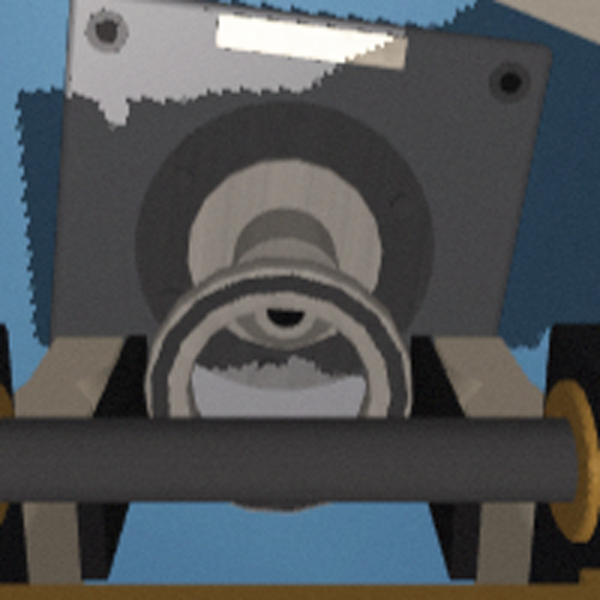

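```bash
python3 -c "
from h import *
g=lambda u,v:(160+u/3,110+v/3)
# visible top-of-taper hole: only upper half seen; slab screws 
print(wray('w6',g(107,30),.014),wray('w6',g(509,83),.014))
print('hole top edge',wray('w6',g(286,325),.062))
e=(279,0)
# washer: outer left/right edges & top edge on upper face z
z=.1234-.0235+.008-.0003
L=wray('w6',g(147,375),z);Rr=wray('w6',g(411,375),z);T=wray('w6',g(279,258),z);B=wray('w6',g(279,508),z-.008)
print('washer L R mid',(L+Rr)/2,np.linalg.norm(L-Rr),'T',T,'B',B,'TBmid',(T+B)/2,np.linalg.norm(T-B))
print('seat centre',wray('w6',g(285,252),.02), wray('w6',g(285,250),.02))
"
```

```text
[0.4018 0.2293 0.014 ] [0.3757 0.3337 0.014 ]
hole top edge [0.4447 0.2965 0.062 ]
washer L R mid [0.4382 0.2921 0.1076] 0.04755051962342537 T [0.4178 0.2841 0.1076] B [0.468  0.3038 0.0996] TBmid [0.4429 0.294  0.1036] 0.05455880829782977
seat centre [0.4397 0.2946 0.02  ] [0.4391 0.2944 0.02  ]
```

move_arm(rows=[{"delta_pos": [-0.06,0.16,-1],"delta_rot": [0,0,0],"hand": 4.5},{"delta_pos": [0,0,-1],"delta_rot": [0,0,0],"hand": 4.5},{"delta_pos": [0,0,-0.8],"delta_rot": [0,0,0],"hand": 4.5},{"delta_pos": [0,0,-0.6],"delta_rot": [0,0,0],"hand": 4.5},{"delta_pos": [0,0,0],"delta_rot": [0,0,0],"hand": 4.5},{"delta_pos": [0,0,0],"delta_rot": [0,0,0],"hand": 4.5},{"delta_pos": [0,0,0],"delta_rot": [0,0,0],"hand": 4.5},{"delta_pos": [0,0,0],"delta_rot": [0,0,0],"hand": 4.5},{"delta_pos": [0,0,0],"delta_rot": [0,0,0],"hand": 4.5},{"delta_pos": [0,0,0],"delta_rot": [0,0,0],"hand": 4.5}])

```text
t: 6.45
eef_pos: [0.4402, 0.2955, 0.0893]
ee_rot: [3.141, 0.0, -2.768]
force: [-0.3, 0.4, -1.0]
width: 0.0488
```

```bash
python3 -c "
from h import *
f=wshot('w7');print(get_state()['width'],get_state()['force'])
cv2.imwrite('pics/w7c.png',cv2.resize(f[150:300,180:330],(600,600),interpolation=cv2.INTER_CUBIC))"
```

```text
6.45 [0.4402 0.2955 0.0893] [ 3.1413  0.0004 -2.7677] [-0.     0.003  0.003  0.001  0.     0.001]
0.04893468831501827 [ 0.4311  0.5081 -1.0351]
```

View pics/w7c.png

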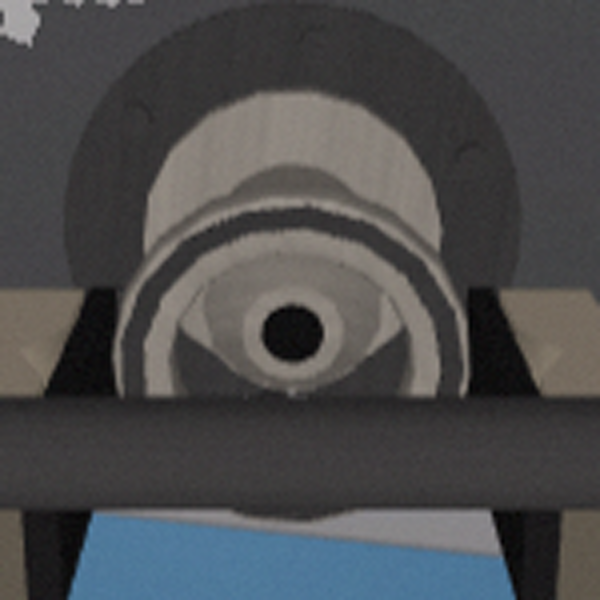

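move_arm(rows=[{"delta_pos": [0,0,-0.6],"delta_rot": [0,0,0],"hand": 4.5},{"delta_pos": [0,0,-0.7],"delta_rot": [0,0,0],"hand": 4.5},{"delta_pos": [0,0,-0.7],"delta_rot": [0,0,0],"hand": 4.5},{"delta_pos": [0,0,-0.7],"delta_rot": [0,0,0],"hand": 4.5},{"delta_pos": [0,0,-0.7],"delta_rot": [0,0,0],"hand": 4.5},{"delta_pos": [0,0,-0.6],"delta_rot": [0,0,0],"hand": 4.5},{"delta_pos": [0,0,-0.4],"delta_rot": [0,0,0],"hand": 4.5},{"delta_pos": [0,0,-0.1],"delta_rot": [0,0,0],"hand": 4.5},{"delta_pos": [0,0,0],"delta_rot": [0,0,0],"hand": 4.5},{"delta_pos": [0,0,0],"delta_rot": [0,0,0],"hand": 4.5}])

```text
t: 7.5
eef_pos: [0.4403, 0.2956, 0.0443]
ee_rot: [3.141, 0.0, -2.768]
force: [0.8, 0.2, -1.1]
width: 0.0491
```

move_arm(rows=[{"delta_pos": [0,0,-0.05],"delta_rot": [0,0,0],"hand": 4.5},{"delta_pos": [0,0,0],"delta_rot": [0,0,0],"hand": 6.5},{"delta_pos": [0,0,0],"delta_rot": [0,0,0],"hand": 6.5},{"delta_pos": [0,0,0],"delta_rot": [0,0,0],"hand": 6.5},{"delta_pos": [0,0,1],"delta_rot": [0,0,0],"hand": 6.5},{"delta_pos": [0,0,3],"delta_rot": [0,0,0],"hand": 7},{"delta_pos": [0,0,4],"delta_rot": [0,0,0],"hand": 7},{"delta_pos": [0,0,4],"delta_rot": [0,0,0],"hand": 7},{"delta_pos": [0,0,3],"delta_rot": [0,0,0],"hand": 7},{"delta_pos": [0,0,0],"delta_rot": [0,0,0],"hand": 7}])

```text
t: 8.5
eef_pos: [0.4419, 0.2972, 0.1992]
ee_rot: [3.138, 0.008, -2.767]
force: [0.1, 0.6, -0.5]
width: 0.07
```

```bash
python3 -c "
from h import *
f=wshot('w8');print(get_state()['width'],get_state()['force'])
cv2.imwrite('pics/w8c.png',cv2.resize(f[90:240,180:330],(600,600),interpolation=cv2.INTER_CUBIC))"
```

```text
8.5 [0.4419 0.2972 0.1992] [ 3.1378  0.0081 -2.767 ] [ 0.001  0.048 -0.069 -0.028  0.065  0.   ]
0.07025087217981012 [-0.4986 -0.3809 -0.7097]
```

View pics/w8c.png

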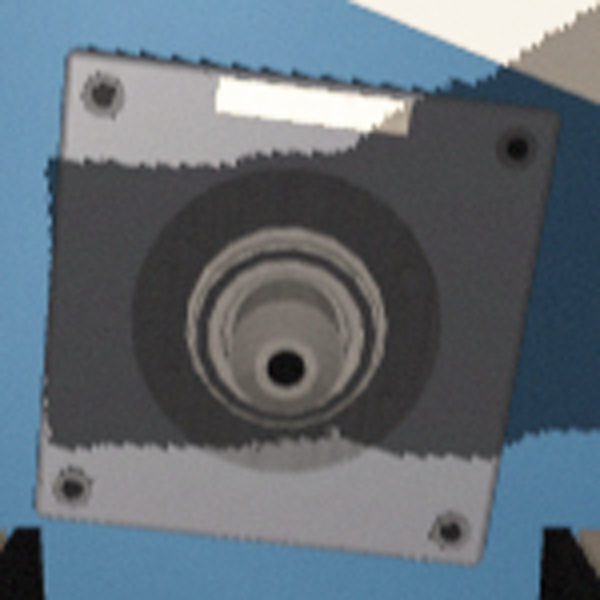

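move_arm(rows=[{"delta_pos": [2.4,-3.74,-0.42],"delta_rot": [0,0,0],"hand": 7},{"delta_pos": [2.4,-3.74,-0.42],"delta_rot": [0,0,0],"hand": 7},{"delta_pos": [2.4,-3.74,-0.42],"delta_rot": [0,0,0],"hand": 7},{"delta_pos": [2.4,-3.74,-0.42],"delta_rot": [0,0,0],"hand": 7},{"delta_pos": [2.4,-3.74,-0.42],"delta_rot": [0,0,0],"hand": 7},{"delta_pos": [2.4,-3.74,-0.42],"delta_rot": [0,0,0],"hand": 7},{"delta_pos": [2.4,-3.74,-0.42],"delta_rot": [0,0,0],"hand": 7},{"delta_pos": [2.4,-3.74,-0.42],"delta_rot": [0,0,0],"hand": 7},{"delta_pos": [0,0,0],"delta_rot": [0,0,0],"hand": 7},{"delta_pos": [0,0,0],"delta_rot": [0,0,0],"hand": 7}])

```text
t: 9.55
eef_pos: [0.6316, -0.0051, 0.1585]
ee_rot: [3.141, -0.003, -2.77]
force: [-0.1, -0.1, 0.1]
width: 0.0701
```

```bash
python3 -c "
from h import *
f=wshot('w9');f=wshot('w9');rings('w9',(.0045,.009))"
```

```text
9.55 [ 0.6316 -0.0051  0.1585] [ 3.1411 -0.0026 -2.7704] [ 0.037 -0.024 -0.01  -0.001  0.    -0.006]
9.6 [ 0.6315 -0.0042  0.1589] [ 3.1412 -0.0019 -2.7689] [ 0.026 -0.02  -0.003  0.     0.001 -0.   ]
93 [253.1 183.1  32.2  34. ] [ 0.6333 -0.004   0.0045] [ 0.6322 -0.0044  0.009 ]
94 [148.4 174.7  31.2  35.1] [ 0.6627 -0.1027  0.0045] [ 0.6612 -0.1016  0.009 ]
152 [253.1 182.9  53.1  54.1] [ 0.633  -0.0041  0.0045] [ 0.632  -0.0045  0.009 ]
155 [148.2 174.5  52.4  56.9] [ 0.6626 -0.103   0.0045] [ 0.6611 -0.1018  0.009 ]
158 [122.5  66.8  50.9  59.8] [ 0.576  -0.1519  0.0045] [ 0.5758 -0.1501  0.009 ]
249 [340.4  19.7  58.   72.1] [0.4708 0.0132 0.0045] [0.4723 0.0126 0.009 ]
```

View pics/w9.png

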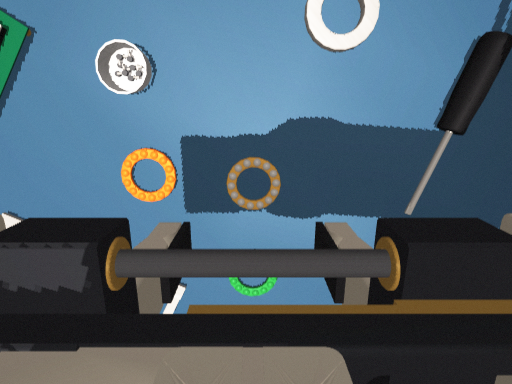

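Brass cage with steel balls at (253,183). The orange one at (148,175) and the green one at (253,280) are the look-alikes.

move_arm(rows=[{"delta_pos": [0.1,0.03,-3],"delta_rot": [0,0,0],"hand": 7},{"delta_pos": [0,0,-4],"delta_rot": [0,0,0],"hand": 7},{"delta_pos": [0,0,-3.5],"delta_rot": [0,0,0],"hand": 7},{"delta_pos": [0,0,-2],"delta_rot": [0,0,0],"hand": 7},{"delta_pos": [0,0,-1],"delta_rot": [0,0,0],"hand": 7},{"delta_pos": [0,0,0],"delta_rot": [0,0,0],"hand": 7},{"delta_pos": [0,0,0],"delta_rot": [0,0,0],"hand": 4.9},{"delta_pos": [0,0,0],"delta_rot": [0,0,0],"hand": 4.9},{"delta_pos": [0,0,0],"delta_rot": [0,0,0],"hand": 4.9},{"delta_pos": [0,0,0],"delta_rot": [0,0,0],"hand": 4.9}], force=18)

```text
t: 10.65
eef_pos: [0.6339, -0.0032, 0.0263]
ee_rot: [-3.141, 0.002, -2.768]
force: [-1.7, 2.2, 6.0]
width: 0.0533
```

```bash
python3 -c "
from h import *
wshot('w10');print(get_state()['width'],get_state()['force'])"
```

```text
10.65 [ 0.6339 -0.0032  0.0263] [-3.1414  0.0022 -2.7676] [ 0.     0.002  0.002 -0.    -0.    -0.002]
0.05320661285575445 [-2.3605  2.2244  6.5291]
```

View pics/w10.png

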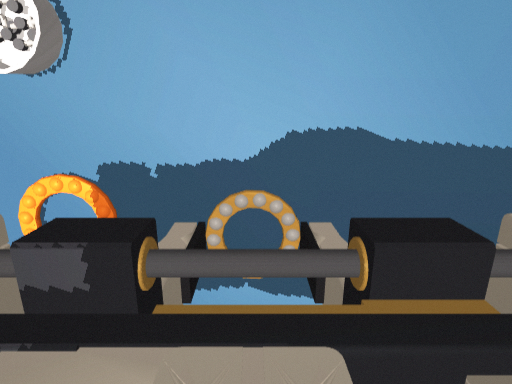

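move_arm(rows=[{"delta_pos": [0,0,2],"delta_rot": [0,0,0],"hand": 4.9},{"delta_pos": [0,0,4],"delta_rot": [0,0,0],"hand": 4.9},{"delta_pos": [-1.2,1.9,3.0],"delta_rot": [0,0,0],"hand": 4.9},{"delta_pos": [-2.5,4.0,1.0],"delta_rot": [0,0,0],"hand": 4.9},{"delta_pos": [-2.6,4.1,0],"delta_rot": [0,0,0],"hand": 4.9},{"delta_pos": [-2.6,4.1,0],"delta_rot": [0,0,0],"hand": 4.9},{"delta_pos": [-2.6,4.1,0],"delta_rot": [0,0,0],"hand": 4.9},{"delta_pos": [-2.6,4.1,0],"delta_rot": [0,0,0],"hand": 4.9},{"delta_pos": [-2.6,4.1,0],"delta_rot": [0,0,0],"hand": 4.9},{"delta_pos": [-2.5,3.5,0],"delta_rot": [0,0,0],"hand": 4.9}])

```text
t: 11.7
eef_pos: [0.4399, 0.2973, 0.1254]
ee_rot: [3.141, 0.001, -2.768]
force: [1.2, 0.9, -1.1]
width: 0.0532
```

```bash
python3 -c "
from h import *
for i in range(3): f=wshot('w11')
print(get_state()['width'],get_state()['force'])
cv2.imwrite('pics/w11c.png',cv2.resize(f[110:310,160:360],(600,600),interpolation=cv2.INTER_CUBIC))"
```

```text
11.7 [0.4399 0.2973 0.1254] [ 3.141   0.0008 -2.7675] [ 0.82  -0.04  -0.058  0.003  0.019 -0.813]
11.75 [0.4379 0.3011 0.1256] [ 3.1397  0.0018 -2.7656] [-0.085  0.009  0.013  0.009 -0.005  0.148]
11.8 [0.4391 0.2991 0.1255] [ 3.1405  0.0012 -2.7634] [-0.068  0.002 -0.007  0.002 -0.011  0.079]
0.0530632185824344 [ 0.1501 -0.5755 -0.999 ]
```

View pics/w11c.png

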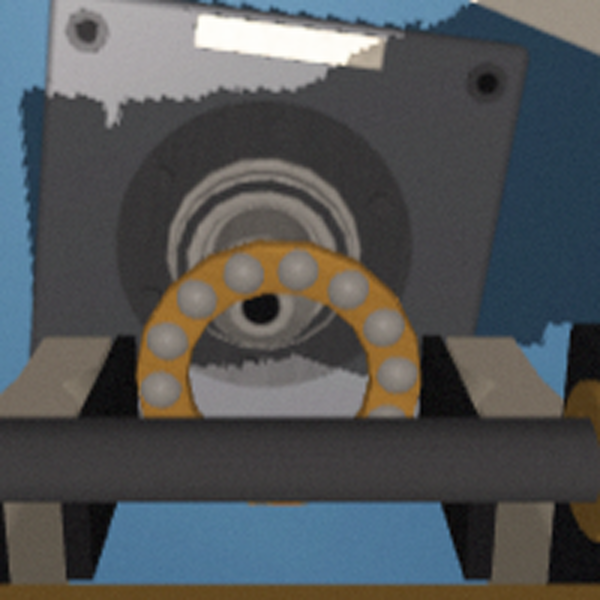

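move_arm(rows=[{"delta_pos": [0,0,-0.5],"delta_rot": [0,0,0],"hand": 4.9},{"delta_pos": [0.15,-0.2,-1],"delta_rot": [0,0,0],"hand": 4.9},{"delta_pos": [0,0,-1],"delta_rot": [0,0,0],"hand": 4.9},{"delta_pos": [0,0,-0.7],"delta_rot": [0,0,0],"hand": 4.9},{"delta_pos": [0,0,0],"delta_rot": [0,0,0],"hand": 4.9},{"delta_pos": [0,0,0],"delta_rot": [0,0,0],"hand": 4.9},{"delta_pos": [0,0,0],"delta_rot": [0,0,0],"hand": 4.9},{"delta_pos": [0,0,0],"delta_rot": [0,0,0],"hand": 4.9},{"delta_pos": [0,0,0],"delta_rot": [0,0,0],"hand": 4.9},{"delta_pos": [0,0,0],"delta_rot": [0,0,0],"hand": 4.9}])

```text
t: 12.85
eef_pos: [0.4427, 0.2937, 0.0932]
ee_rot: [3.141, 0.0, -2.768]
force: [-0.7, 0.7, -1.3]
width: 0.0529
```

```bash
python3 -c "
from h import *
f=wshot('w12')
print(get_state()['width'],get_state()['force'])
cv2.imwrite('pics/w12c.png',cv2.resize(f[150:300,180:330],(600,600),interpolation=cv2.INTER_CUBIC))"
```

```text
12.85 [0.4427 0.2937 0.0932] [ 3.1413  0.0004 -2.7676] [ 0.001  0.    -0.002 -0.001 -0.001 -0.001]
0.05328192394488103 [-0.3744 -0.1497 -0.1114]
```

View pics/w12c.png

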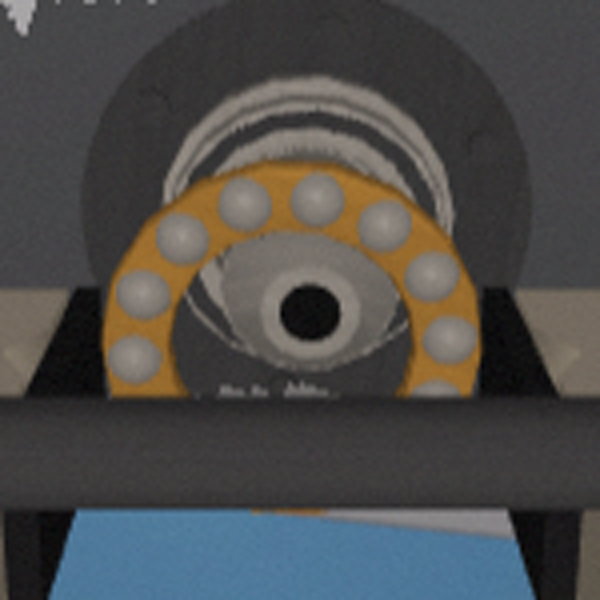

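move_arm(rows=[{"delta_pos": [-0.15,0.23,0],"delta_rot": [0,0,0],"hand": 4.9},{"delta_pos": [0,0,0],"delta_rot": [0,0,0],"hand": 4.9},{"delta_pos": [0,0,-0.5],"delta_rot": [0,0,0],"hand": 4.9},{"delta_pos": [0,0,-0.7],"delta_rot": [0,0,0],"hand": 4.9},{"delta_pos": [0,0,-0.8],"delta_rot": [0,0,0],"hand": 4.9},{"delta_pos": [0,0,-0.8],"delta_rot": [0,0,0],"hand": 4.9},{"delta_pos": [0,0,-0.6],"delta_rot": [0,0,0],"hand": 4.9},{"delta_pos": [0,0,-0.35],"delta_rot": [0,0,0],"hand": 4.9},{"delta_pos": [0,0,0],"delta_rot": [0,0,0],"hand": 4.9},{"delta_pos": [0,0,0],"delta_rot": [0,0,0],"hand": 4.9}])

```text
t: 13.9
eef_pos: [0.4412, 0.2959, 0.0555]
ee_rot: [-3.142, -0.0, -2.768]
force: [-1.3, -1.3, -0.6]
width: 0.0532
```

```bash
python3 -c "
from h import *
f=wshot('w13')
print(get_state()['width'],get_state()['force'])
cv2.imwrite('pics/w13c.png',cv2.resize(f[150:300,180:330],(600,600),interpolation=cv2.INTER_CUBIC))"
```

```text
13.9 [0.4412 0.2959 0.0555] [-3.1415 -0.     -2.7678] [-0.001 -0.005  0.002 -0.001 -0.003 -0.001]
0.053529583670520194 [-0.252   0.2527  0.4053]
```

View pics/w13c.png

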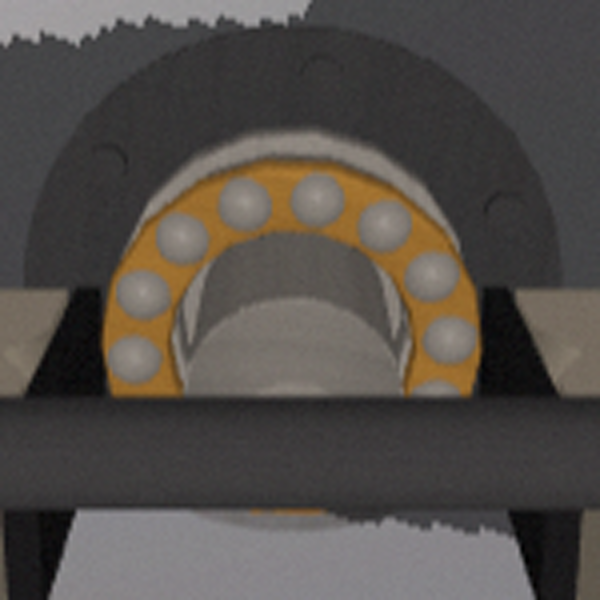

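move_arm(rows=[{"delta_pos": [0,0,-0.08],"delta_rot": [0,0,0],"hand": 4.9},{"delta_pos": [0,0,-0.04],"delta_rot": [0,0,0],"hand": 4.9},{"delta_pos": [0,0,0],"delta_rot": [0,0,0],"hand": 6.8},{"delta_pos": [0,0,0],"delta_rot": [0,0,0],"hand": 6.8},{"delta_pos": [0,0,0],"delta_rot": [0,0,0],"hand": 6.8},{"delta_pos": [0,0,1],"delta_rot": [0,0,0],"hand": 7},{"delta_pos": [0,0,3],"delta_rot": [0,0,0],"hand": 7},{"delta_pos": [0,0,4.5],"delta_rot": [0,0,0],"hand": 7},{"delta_pos": [0,0,4],"delta_rot": [0,0,0],"hand": 7},{"delta_pos": [0,0,1.5],"delta_rot": [0,0,0],"hand": 7}])

```text
t: 14.95
eef_pos: [0.4425, 0.2971, 0.1996]
ee_rot: [3.139, 0.006, -2.767]
force: [-0.1, 1.0, 0.1]
width: 0.0699
```

```bash
python3 -c "
from h import *
f=wshot('w14');f=wshot('w14')
print(get_state()['width'],get_state()['force'])
cv2.imwrite('pics/w14c.png',cv2.resize(f[90:240,180:330],(600,600),interpolation=cv2.INTER_CUBIC))"
```

```text
14.95 [0.4425 0.2971 0.1996] [ 3.1388  0.0063 -2.7671] [ 0.002 -0.113  0.152 -0.021 -0.294  0.001]
15.0 [0.4428 0.2974 0.2005] [ 3.1382  0.0075 -2.767 ] [ 0.     0.033 -0.047 -0.008  0.08   0.   ]
0.06995618125201099 [ 0.69   -0.4682  0.5323]
```

View pics/w14c.png

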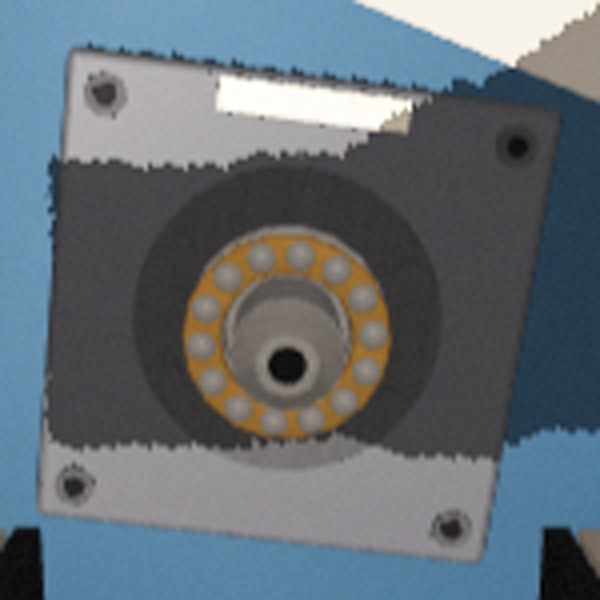

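move_arm(rows=[{"delta_pos": [0.33,-4.07,-0.5],"delta_rot": [0,0,0],"hand": 8.2},{"delta_pos": [0.33,-4.07,-0.5],"delta_rot": [0,0,0],"hand": 8.2},{"delta_pos": [0.33,-4.07,-0.5],"delta_rot": [0,0,0],"hand": 8.2},{"delta_pos": [0.33,-4.07,-0.5],"delta_rot": [0,0,0],"hand": 8.2},{"delta_pos": [0.33,-4.07,-0.5],"delta_rot": [0,0,0],"hand": 8.2},{"delta_pos": [0.33,-4.07,-0.5],"delta_rot": [0,0,0],"hand": 8.2},{"delta_pos": [0.3,-4.07,-0.5],"delta_rot": [0,0,0],"hand": 8.2},{"delta_pos": [0,0,0],"delta_rot": [0,0,0],"hand": 8.2},{"delta_pos": [0,0,0],"delta_rot": [0,0,0],"hand": 8.2},{"delta_pos": [0,0,0],"delta_rot": [0,0,0],"hand": 8.2}])

```text
t: 16.05
eef_pos: [0.4639, 0.0113, 0.1592]
ee_rot: [3.142, -0.0, -2.768]
force: [0.1, 0.9, 0.1]
width: 0.082
```

```bash
python3 -c "
from h import *
f=wshot('w15');rings('w15',(.006,.012))"
```

```text
16.05 [0.4639 0.0113 0.1592] [ 3.1416 -0.0002 -2.7677] [ 0.018 -0.002  0.002 -0.001 -0.     0.002]
98 [252.5 181.8  33.1  36.4] [0.4647 0.0103 0.006 ] [0.4633 0.0098 0.012 ]
178 [252.5 182.   62.6  62.8] [0.4649 0.0104 0.006 ] [0.4635 0.0099 0.012 ]
```

View pics/w15.png

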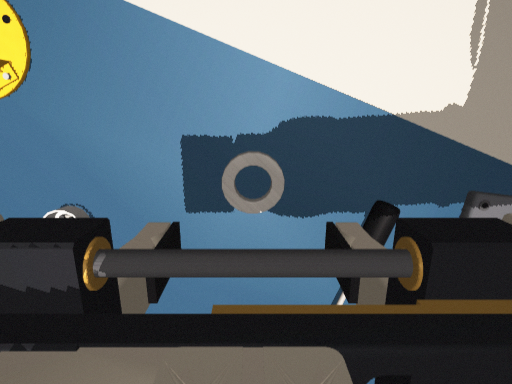

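move_arm(rows=[{"delta_pos": [-0.05,-0.05,-3],"delta_rot": [0,0,0],"hand": 8.2},{"delta_pos": [0,0,-4],"delta_rot": [0,0,0],"hand": 8.2},{"delta_pos": [0,0,-3.5],"delta_rot": [0,0,0],"hand": 8.2},{"delta_pos": [0,0,-2],"delta_rot": [0,0,0],"hand": 8.2},{"delta_pos": [0,0,-0.9],"delta_rot": [0,0,0],"hand": 8.2},{"delta_pos": [0,0,0],"delta_rot": [0,0,0],"hand": 8.2},{"delta_pos": [0,0,0],"delta_rot": [0,0,0],"hand": 5.7},{"delta_pos": [0,0,0],"delta_rot": [0,0,0],"hand": 5.7},{"delta_pos": [0,0,0],"delta_rot": [0,0,0],"hand": 5.7},{"delta_pos": [0,0,0],"delta_rot": [0,0,0],"hand": 5.7}], force=35)

```text
t: 17.1
eef_pos: [0.4641, 0.0107, 0.0262]
ee_rot: [3.141, 0.002, -2.768]
force: [-1.3, 1.8, 6.4]
width: 0.0603
```

```bash
python3 -c "
from h import *
wshot('w16');print(get_state()['width'],get_state()['force'])"
```

```text
17.1 [0.4641 0.0107 0.0262] [ 3.1415  0.0021 -2.7676] [ 0.     0.001  0.001 -0.001 -0.001  0.001]
0.060659887637730496 [-1.808   1.3013  7.7363]
```

View pics/w16.png

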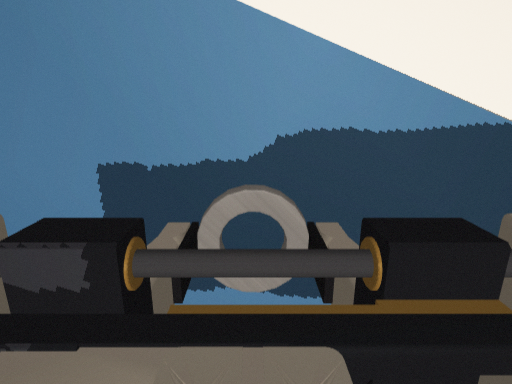

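move_arm(rows=[{"delta_pos": [0,0,2.5],"delta_rot": [0,0,0],"hand": 5.7},{"delta_pos": [0,0,4.5],"delta_rot": [0,0,0],"hand": 5.7},{"delta_pos": [-0.2,2,2.8],"delta_rot": [0,0,0],"hand": 5.7},{"delta_pos": [-0.4,4.8,0.2],"delta_rot": [0,0,0],"hand": 5.7},{"delta_pos": [-0.4,4.8,0],"delta_rot": [0,0,0],"hand": 5.7},{"delta_pos": [-0.4,4.8,0],"delta_rot": [0,0,0],"hand": 5.7},{"delta_pos": [-0.4,4.8,0],"delta_rot": [0,0,0],"hand": 5.7},{"delta_pos": [-0.4,4.8,0],"delta_rot": [0,0,0],"hand": 5.7},{"delta_pos": [-0.18,2.49,0],"delta_rot": [0,0,0],"hand": 5.7},{"delta_pos": [0,0,0],"delta_rot": [0,0,0],"hand": 5.7}])

```text
t: 18.15
eef_pos: [0.4395, 0.2985, 0.1253]
ee_rot: [3.141, 0.001, -2.765]
force: [-0.1, -0.7, -2.0]
width: 0.0606
```

move_arm(rows=[{"delta_pos": [0,0,-0.5],"delta_rot": [0,0,0],"hand": 5.7},{"delta_pos": [0,0,-1],"delta_rot": [0,0,0],"hand": 5.7},{"delta_pos": [0,0,-1],"delta_rot": [0,0,0],"hand": 5.7},{"delta_pos": [0,0,-0.7],"delta_rot": [0,0,0],"hand": 5.7},{"delta_pos": [0,0,0],"delta_rot": [0,0,0],"hand": 5.7},{"delta_pos": [0,0,0],"delta_rot": [0,0,0],"hand": 5.7},{"delta_pos": [0,0,0],"delta_rot": [0,0,0],"hand": 5.7},{"delta_pos": [0,0,0],"delta_rot": [0,0,0],"hand": 5.7},{"delta_pos": [0,0,0],"delta_rot": [0,0,0],"hand": 5.7},{"delta_pos": [0,0,0],"delta_rot": [0,0,0],"hand": 5.7}])

```text
t: 19.15
eef_pos: [0.4397, 0.2954, 0.0935]
ee_rot: [3.141, 0.0, -2.768]
force: [-0.3, -0.6, -1.6]
width: 0.0606
```

```bash
python3 -c "
from h import *
f=wshot('w17')
print(get_state()['width'],get_state()['force'])
cv2.imwrite('pics/w17c.png',cv2.resize(f[150:300,180:330],(600,600),interpolation=cv2.INTER_CUBIC))"
```

```text
19.15 [0.4397 0.2954 0.0935] [ 3.1414  0.0004 -2.7677] [ 0.001  0.001  0.    -0.     0.001 -0.001]
0.06060753732429199 [-0.6611  0.0355 -1.5059]
```

View pics/w17c.png

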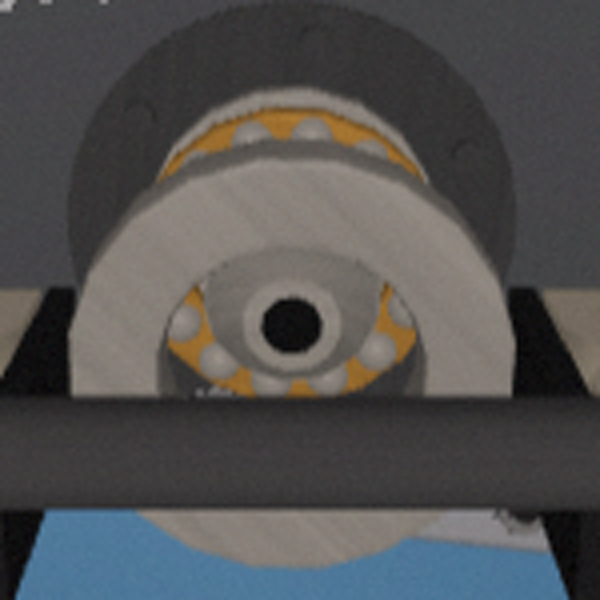

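move_arm(rows=[{"delta_pos": [0.05,0.02,0],"delta_rot": [0,0,0],"hand": 5.7},{"delta_pos": [0,0,-0.4],"delta_rot": [0,0,0],"hand": 5.7},{"delta_pos": [0,0,-0.6],"delta_rot": [0,0,0],"hand": 5.7},{"delta_pos": [0,0,-0.6],"delta_rot": [0,0,0],"hand": 5.7},{"delta_pos": [0,0,-0.6],"delta_rot": [0,0,0],"hand": 5.7},{"delta_pos": [0,0,-0.5],"delta_rot": [0,0,0],"hand": 5.7},{"delta_pos": [0,0,-0.25],"delta_rot": [0,0,0],"hand": 5.7},{"delta_pos": [0,0,0],"delta_rot": [0,0,0],"hand": 5.7},{"delta_pos": [0,0,0],"delta_rot": [0,0,0],"hand": 5.7},{"delta_pos": [0,0,0],"delta_rot": [0,0,0],"hand": 5.7}])

```text
t: 20.2
eef_pos: [0.4402, 0.2956, 0.0638]
ee_rot: [3.141, 0.0, -2.768]
force: [-0.2, -0.7, -1.5]
width: 0.0603
```

```bash
python3 -c "
from h import *
f=wshot('w18')
print(get_state()['width'],get_state()['force'])
cv2.imwrite('pics/w18c.png',cv2.resize(f[150:300,180:330],(600,600),interpolation=cv2.INTER_CUBIC))"
```

```text
20.2 [0.4402 0.2956 0.0638] [ 3.1415  0.0002 -2.7678] [-0.001 -0.003 -0.001 -0.001 -0.     0.002]
0.06025430644963288 [ 0.3732  0.1086 -1.7535]
```

View pics/w18c.png

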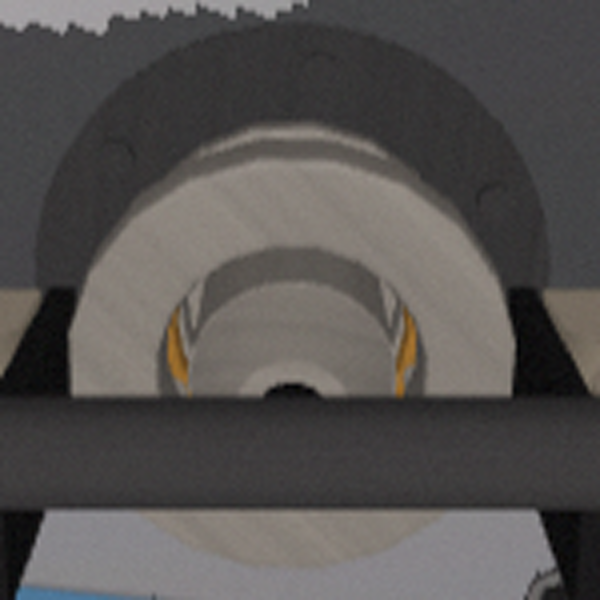

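move_arm(rows=[{"delta_pos": [0,0,-0.06],"delta_rot": [0,0,0],"hand": 5.7},{"delta_pos": [0,0,-0.04],"delta_rot": [0,0,0],"hand": 5.7},{"delta_pos": [0,0,0],"delta_rot": [0,0,0],"hand": 8},{"delta_pos": [0,0,0],"delta_rot": [0,0,0],"hand": 8},{"delta_pos": [0,0,0],"delta_rot": [0,0,0],"hand": 8},{"delta_pos": [0,0,1],"delta_rot": [0,0,0],"hand": 8},{"delta_pos": [0,0,3],"delta_rot": [0,0,0],"hand": 8},{"delta_pos": [0,0,4.5],"delta_rot": [0,0,0],"hand": 8},{"delta_pos": [0,0,4.5],"delta_rot": [0,0,0],"hand": 8},{"delta_pos": [0,0,1.5],"delta_rot": [0,0,0],"hand": 8}])

```text
t: 21.25
eef_pos: [0.4417, 0.2969, 0.2136]
ee_rot: [3.139, 0.007, -2.767]
force: [0.6, 0.3, -0.5]
width: 0.0801
```

```bash
python3 -c "
from h import *
f=wshot('w19');f=wshot('w19')
cv2.imwrite('pics/w19c.png',cv2.resize(f[90:240,180:330],(600,600),interpolation=cv2.INTER_CUBIC))
t=grab_frame('scene');cv2.imwrite('pics/s1.png',t)"
```

```text
21.25 [0.4417 0.2969 0.2136] [ 3.1386  0.007  -2.767 ] [-0.    -0.1    0.149 -0.027 -0.283  0.001]
21.3 [0.4419 0.2971 0.2142] [ 3.138  0.008 -2.767] [ 0.     0.035 -0.055 -0.009  0.083 -0.001]
```

View pics/w19c.png

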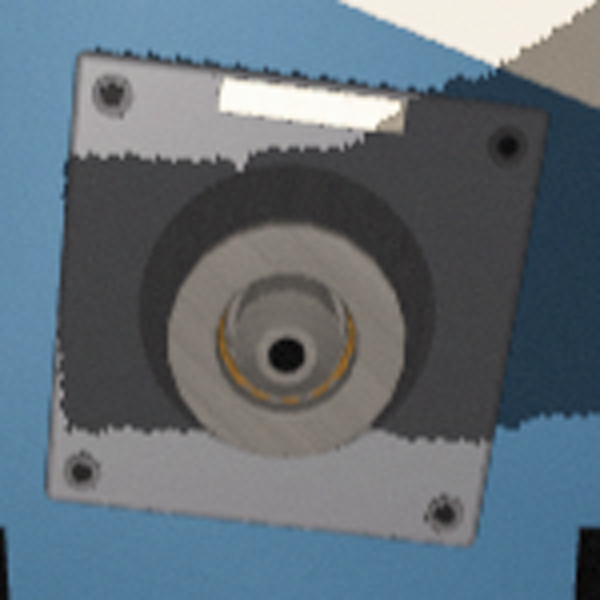

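move_arm(rows=[{"delta_pos": [0,-4.7,0],"delta_rot": [0,0,0],"hand": 6},{"delta_pos": [0,-4.7,0],"delta_rot": [0,0,6.9],"hand": 6},{"delta_pos": [0,-4.7,0],"delta_rot": [0,0,6.9],"hand": 6},{"delta_pos": [0,-4.7,0],"delta_rot": [0,0,6.9],"hand": 6},{"delta_pos": [0,-4.7,0],"delta_rot": [0,0,6.9],"hand": 6},{"delta_pos": [0,-4.7,0],"delta_rot": [0,0,0],"hand": 6},{"delta_pos": [0,-4.7,0],"delta_rot": [0,0,0],"hand": 6},{"delta_pos": [0,-4.7,0],"delta_rot": [0,0,0],"hand": 6},{"delta_pos": [0,-4.7,0],"delta_rot": [0,0,0],"hand": 6},{"delta_pos": [0,-4.7,0],"delta_rot": [0,0,0],"hand": 6}])

```text
t: 22.4
eef_pos: [0.439, -0.1763, 0.2069]
ee_rot: [3.14, -0.001, -2.286]
force: [1.2, 0.6, 0.2]
width: 0.06
```

move_arm(rows=[{"delta_pos": [0,-4.7,0],"delta_rot": [0,0,0],"hand": 6},{"delta_pos": [-0.3,-3.5,0],"delta_rot": [0,0,0],"hand": 6},{"delta_pos": [0,-1,0],"delta_rot": [0,0,0],"hand": 6},{"delta_pos": [0,0,0],"delta_rot": [0,0,0],"hand": 6},{"delta_pos": [0,0,0],"delta_rot": [0,0,0],"hand": 6},{"delta_pos": [0,0,0],"delta_rot": [0,0,0],"hand": 6},{"delta_pos": [0,0,0],"delta_rot": [0,0,0],"hand": 6},{"delta_pos": [0,0,0],"delta_rot": [0,0,0],"hand": 6},{"delta_pos": [0,0,0],"delta_rot": [0,0,0],"hand": 6},{"delta_pos": [0,0,0],"delta_rot": [0,0,0],"hand": 6}])

```text
t: 23.4
eef_pos: [0.4373, -0.2662, 0.2079]
ee_rot: [-3.141, 0.0, -2.286]
force: [1.0, 0.2, 0.3]
width: 0.06
```

```bash
python3 -c "
from h import *
f=wshot('w20')
cv2.imwrite('pics/w20c.png',cv2.resize(f[70:270,150:350],(800,600),interpolation=cv2.INTER_CUBIC) if 0 else cv2.resize(f[90:240,150:350],(800,600),interpolation=cv2.INTER_CUBIC))"
```

```text
23.4 [ 0.4373 -0.2662  0.2079] [-3.1414  0.0001 -2.2855] [-0.003  0.001 -0.    -0.001 -0.001  0.001]
```

View pics/w20c.png

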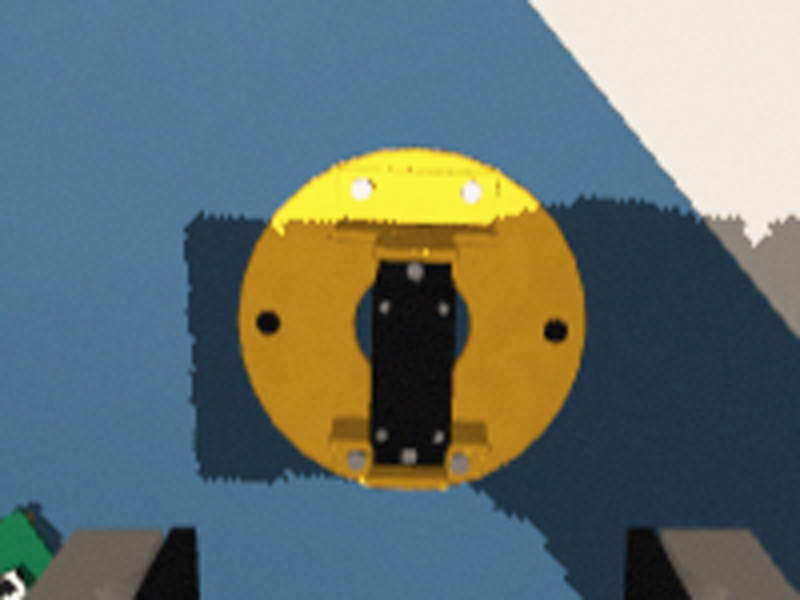

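```bash
python3 -c "
from h import *
g=lambda u,v:(150+u/4,90+v/4)
h=lambda u,v:(359+u*76/260,230+(v-260)*76/260)
print('disc',wray('w20',g(412,319),.006),'servo top',wray('w20',g(413,364),.06))
a,b=g(268,322),g(556,330)
A,B=wray('w20',a,.006),wray('w20',b,.006);print(A,B,(A+B)/2,np.degrees(np.arctan2(*(B-A)[[1,0]])))
for c in (a,b):
  for d in (h(174,340),h(88,438)): print(meet(wray('w20',c),ray('top',d)))
print('servo width',np.linalg.norm(wray('w20',g(375,262),.06)-wray('w20',g(453,262),.06)),'len',np.linalg.norm(wray('w20',g(413,262),.06)-wray('w20',g(413,466),.06)))
"
```

```text
disc [ 0.4364 -0.2686  0.006 ] servo top [ 0.4363 -0.2684  0.06  ]
[ 0.4678 -0.2948  0.006 ] [ 0.4075 -0.2393  0.006 ] [ 0.4377 -0.267   0.006 ] 137.41416980194717
(array([ 0.4669, -0.2947,  0.0086]), np.float64(0.0008487898694177926))
(array([ 0.4358, -0.2674,  0.0133]), np.float64(0.0819197598975959))
(array([ 0.4367, -0.264 ,  0.088 ]), np.float64(0.06670699668321457))
(array([ 0.4069, -0.2396,  0.0079]), np.float64(0.0010562544042453702))
servo width 0.018369340915706817 len 0.05056279216154511
```

move_arm(rows=[{"delta_pos": [0,0,-3],"delta_rot": [0,0,-1.7],"hand": 6},{"delta_pos": [0,0,-4],"delta_rot": [0,0,0],"hand": 6},{"delta_pos": [0,0,-4],"delta_rot": [0,0,0],"hand": 6},{"delta_pos": [0,0,-2.5],"delta_rot": [0,0,0],"hand": 6},{"delta_pos": [0,0,-1.3],"delta_rot": [0,0,0],"hand": 6},{"delta_pos": [0,0,-0.5],"delta_rot": [0,0,0],"hand": 6},{"delta_pos": [0,0,0],"delta_rot": [0,0,0],"hand": 6},{"delta_pos": [0,0,0],"delta_rot": [0,0,0],"hand": 6},{"delta_pos": [0,0,0],"delta_rot": [0,0,0],"hand": 6},{"delta_pos": [0,0,0],"delta_rot": [0,0,0],"hand": 6}], force=35)

```text
t: 24.45
eef_pos: [0.4376, -0.2666, 0.0556]
ee_rot: [-3.14, 0.001, -2.316]
force: [-0.2, 0.5, 0.9]
width: 0.0601
```

```bash
python3 -c "
from h import *
f=wshot('w21')
print(get_state()['width'],get_state()['force'])"
```

```text
24.45 [ 0.4376 -0.2666  0.0556] [-3.1402  0.0009 -2.3157] [ 0.001  0.003 -0.002  0.001  0.002  0.001]
0.05998200506265778 [ 0.9845 -0.2123 -0.3313]
```

View pics/w21.png

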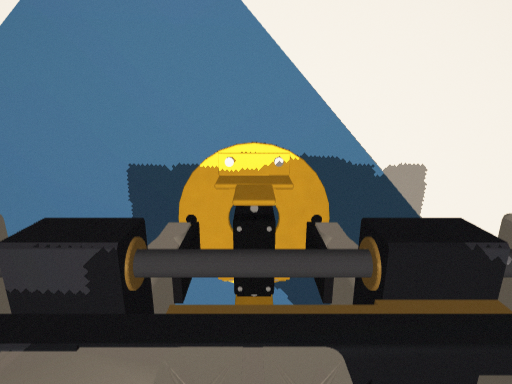

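move_arm(rows=[{"delta_pos": [0,0,0],"delta_rot": [0,0,0],"hand": 1.6},{"delta_pos": [0,0,0],"delta_rot": [0,0,0],"hand": 1.6},{"delta_pos": [0,0,0],"delta_rot": [0,0,0],"hand": 1.6},{"delta_pos": [0,0,0],"delta_rot": [0,0,0],"hand": 1.6},{"delta_pos": [0,0,0],"delta_rot": [0,0,0],"hand": 1.6},{"delta_pos": [0,0,0],"delta_rot": [0,0,0],"hand": 1.6},{"delta_pos": [0,0,1],"delta_rot": [0,0,0],"hand": 1.6},{"delta_pos": [0,0,2],"delta_rot": [0,0,0],"hand": 1.6},{"delta_pos": [0,0,3],"delta_rot": [0,0,0],"hand": 1.6},{"delta_pos": [0,0,3],"delta_rot": [0,0,0],"hand": 1.6}])

```text
t: 25.5
eef_pos: [0.4366, -0.2664, 0.1459]
ee_rot: [3.14, -0.001, -2.316]
force: [1.2, 0.4, -1.6]
width: 0.0199
```

```bash
python3 -c "
from h import *
f=wshot('w22');f=wshot('w22')
print(get_state()['width'],get_state()['force'])
cv2.imwrite('pics/w22c.png',cv2.resize(f[130:310,160:350],(633,600),interpolation=cv2.INTER_CUBIC))"
```

```text
25.5 [ 0.4366 -0.2664  0.1459] [ 3.1405 -0.0007 -2.3158] [-0.    -0.378  0.364  0.002 -0.724  0.001]
25.55 [ 0.4393 -0.2674  0.1513] [-3.1355  0.0021 -2.3145] [ 0.003  0.021 -0.014  0.011  0.134 -0.001]
0.02019947731960396 [ 0.0078 -0.0156 -2.1608]
```

View pics/w22c.png

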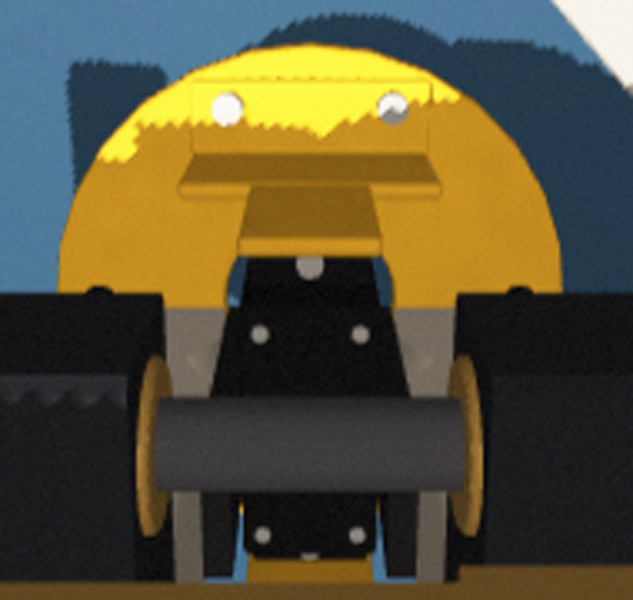

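```bash
python3 -c "
from h import *
p=np.array(json.load(open('pics/w21.json'))[0]);y=-2.3157;ex=np.array([np.cos(y),np.sin(y),0]);ey=np.array([np.sin(y),-np.cos(y),0])
def tl(q): d=q-p;return np.array([d@ex,d@ey])
print('holes mid',tl(wray('w21',(253.5,218.5),.006)),'rim far',tl(wray('w21',(253.5,142.5),.006))-[.05,0])
print('rim L/R',tl(wray('w21',(179,212),.006)),tl(wray('w21',(329.5,212),.006)))
# servo top dots: pairs rows 229 (239,268), 289 (239,268)
print('dots',tl(wray('w21',(253.5,(229+289)/2),.06)), [tl(wray('w21',(253.5,r),.06))[0] for r in (229,289)])
# same for sw & base : tool offsets seen at w5
p=np.array(json.load(open('pics/w5.json'))[0]);y=-2.7676;ex=np.array([np.cos(y),np.sin(y),0]);ey=np.array([np.sin(y),-np.cos(y),0])
print('sw far edge',tl(wray('w5',(253.5,196),.008))-[.025,0])
p=np.array(json.load(open('pics/w16.json'))[0]);print('hw far edge',tl(wray('w16',(253.5,186),.012))-[.031,0],'near',tl(wray('w16',(253.5,292.5),.012))+[.031,0])
"
```

```text
holes mid [ 0.0009 -0.0008] rim far [ 0.0001 -0.0009]
rim L/R [ 0.0054 -0.0491] [0.0054 0.0483]
dots [ 0.0007 -0.0009] [np.float64(0.016125135407660883), np.float64(-0.01570137580961124)]
sw far edge [ 0.0012 -0.0009]
hw far edge [ 0.001  -0.0009] near [ 0.0007 -0.0009]
```

move_arm(rows=[{"delta_pos": [0,2,0.5],"delta_rot": [0,0,0],"hand": 1.6},{"delta_pos": [0,4,0.5],"delta_rot": [0,0,0],"hand": 1.6},{"delta_pos": [0,4.7,0],"delta_rot": [0,0,0],"hand": 1.6},{"delta_pos": [0,4.7,0],"delta_rot": [0,0,0],"hand": 1.6},{"delta_pos": [0,4.7,0],"delta_rot": [0,0,0],"hand": 1.6},{"delta_pos": [0,4.7,0],"delta_rot": [0,0,0],"hand": 1.6},{"delta_pos": [0,4.7,0],"delta_rot": [0,0,0],"hand": 1.6},{"delta_pos": [0,4.7,0],"delta_rot": [0,0,0],"hand": 1.6},{"delta_pos": [0,4.7,0],"delta_rot": [0,0,0],"hand": 1.6},{"delta_pos": [0,4.7,0],"delta_rot": [0,0,0],"hand": 1.6}])

```text
t: 26.6
eef_pos: [0.4363, 0.1713, 0.1549]
ee_rot: [3.141, 0.0, -2.315]
force: [1.5, -0.1, -2.3]
width: 0.0197
```

move_arm(rows=[{"delta_pos": [0,4.7,0],"delta_rot": [0,0,0],"hand": 1.6},{"delta_pos": [0,4.2,0],"delta_rot": [0,0,0],"hand": 1.6},{"delta_pos": [0.2,2.6,0],"delta_rot": [0,0,0],"hand": 1.6},{"delta_pos": [0,1,0],"delta_rot": [0,0,0],"hand": 1.6},{"delta_pos": [0,0,0],"delta_rot": [0,0,0],"hand": 1.6},{"delta_pos": [0,0,0],"delta_rot": [0,0,0],"hand": 1.6},{"delta_pos": [0,0,0],"delta_rot": [0,0,0],"hand": 1.6},{"delta_pos": [0,0,0],"delta_rot": [0,0,0],"hand": 1.6},{"delta_pos": [0,0,0],"delta_rot": [0,0,0],"hand": 1.6},{"delta_pos": [0,0,0],"delta_rot": [0,0,0],"hand": 1.6}])

```text
t: 27.6
eef_pos: [0.4393, 0.2941, 0.1549]
ee_rot: [3.142, 0.0, -2.316]
force: [-0.0, -0.3, -2.3]
width: 0.0196
```

```bash
python3 -c "
from h import *
f=wshot('w23')
print(get_state()['width'],get_state()['force'])
t=grab_frame('top');cv2.imwrite('pics/t2.png',t);t=grab_frame('scene')
cv2.imwrite('pics/s2c.png',np.hstack([cv2.resize(t[120:270,320:470],(400,400)),f[:,56:456][:384].copy() if 0 else cv2.resize(f[:,100:400],(400,400))]))"
```

```text
27.6 [0.4393 0.2941 0.1549] [ 3.1416  0.0002 -2.3164] [ 0.004  0.002  0.002 -0.002 -0.001  0.001]
0.019671563493069647 [ 0.0085 -0.1805 -1.2029]
```

View pics/s2c.png

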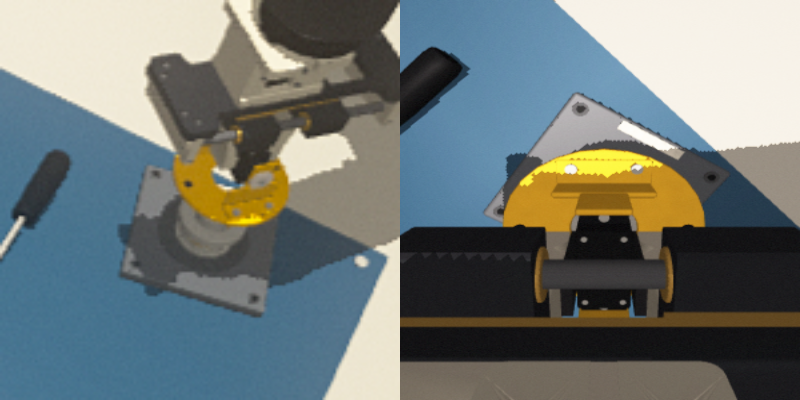

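```bash
python3 -c "
from h import *
f=cv2.imread('pics/w23.png')
cv2.imwrite('pics/w23c.png',cv2.resize(f[80:230,150:350],(800,600),interpolation=cv2.INTER_CUBIC))"
```

```text
(no output)
```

View pics/w23c.png

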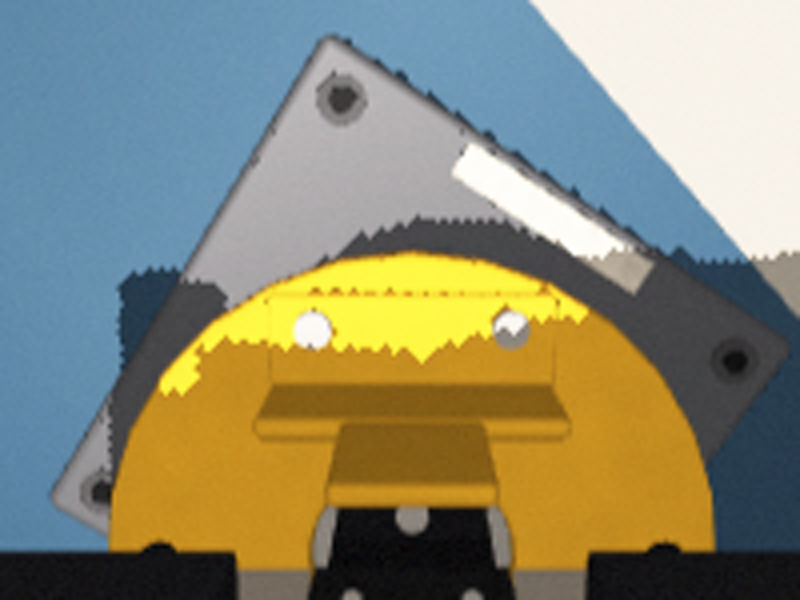

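```bash
python3 -c "
from h import *
g=lambda u,v:(150+u/4,80+v/4)
a,b=[wray('w23',g(*c),.014) for c in ((735,360),(99,492))]
m=(a+b)/2;print(a,b,m,np.linalg.norm(a-b))
p=np.array(json.load(open('pics/w23.json'))[0]);y=-2.3164;ex=np.array([np.cos(y),np.sin(y),0]);ey=np.array([np.sin(y),-np.cos(y),0])
d=m-p;o=np.array([d@ex,d@ey]);print('base centre in tool',o)
# held disc: rim far
z=p[2]-.0556+.006
far=wray('w23',g(412,253),z)-p;print('disc centre tool',far@ex-.05,far@ey, 'rim LR',[(wray('w23',g(u,520),z)-p)@ey for u in (108,715)])
for off in (.0005,.0008):
  s=(o-np.array([off,-.0008]));print('shift cm',(s[0]*ex+s[1]*ey)[:2]*100)
"
```

```text
[0.3749 0.3338 0.014 ] [0.5071 0.2556 0.014 ] [0.441  0.2947 0.014 ] 0.15358482143359814
base centre in tool [-0.0016 -0.0009]
disc centre tool -0.0003360540244015109 -0.0011097971962847862 rim LR [np.float64(-0.0501928690913601), np.float64(0.04783704158903579)]
shift cm [0.1493 0.1518]
shift cm [0.1696 0.1738]
```

move_arm(rows=[{"delta_pos": [0.1,0.15,-1],"delta_rot": [0,0,0],"hand": 1.6},{"delta_pos": [0,0,-1.2],"delta_rot": [0,0,0],"hand": 1.6},{"delta_pos": [0,0,-0.7],"delta_rot": [0,0,0],"hand": 1.6},{"delta_pos": [0,0,-0.3],"delta_rot": [0,0,0],"hand": 1.6},{"delta_pos": [0,0,-0.3],"delta_rot": [0,0,0],"hand": 1.6},{"delta_pos": [0,0,-0.3],"delta_rot": [0,0,0],"hand": 1.6},{"delta_pos": [0,0,-0.3],"delta_rot": [0,0,0],"hand": 1.6},{"delta_pos": [0,0,-0.3],"delta_rot": [0,0,0],"hand": 1.6},{"delta_pos": [0,0,-0.3],"delta_rot": [0,0,0],"hand": 1.6},{"delta_pos": [0,0,0],"delta_rot": [0,0,0],"hand": 1.6}])

```text
t: 28.75
eef_pos: [0.44, 0.2959, 0.1074]
ee_rot: [3.142, -0.0, -2.316]
force: [0.0, -0.4, -1.8]
width: 0.0195
```

```bash
python3 -c "
from h import *
f=wshot('w24')
print(get_state()['width'],get_state()['force'],get_state()['moment'])
t=grab_frame('scene')
cv2.imwrite('pics/s3c.png',np.hstack([cv2.resize(t[150:250,340:440],(400,400),interpolation=cv2.INTER_CUBIC),cv2.resize(f[:,100:400],(400,400))]))"
```

```text
28.75 [0.44   0.2959 0.1074] [ 3.1416 -0.0005 -2.3159] [ 0.    -0.005  0.006  0.002 -0.01   0.001]
0.01979795296852918 [-0.1714  0.0308 -1.2666] [0.0043 0.0536 0.0353]
```

View pics/s3c.png

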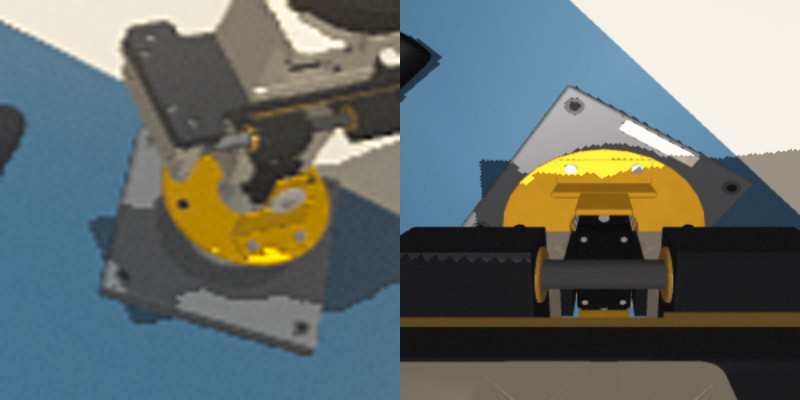

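move_arm(rows=[{"delta_pos": [0,0,-0.1],"delta_rot": [0,0,0],"hand": 1.6},{"delta_pos": [0,0,-0.08],"delta_rot": [0,0,0],"hand": 1.6},{"delta_pos": [0,0,-0.06],"delta_rot": [0,0,0],"hand": 1.6},{"delta_pos": [0,0,0],"delta_rot": [0,0,0],"hand": 1.6},{"delta_pos": [0,0,0],"delta_rot": [0,0,0],"hand": 1.6},{"delta_pos": [0,0,0],"delta_rot": [0,0,0],"hand": 1.6},{"delta_pos": [0,0,0],"delta_rot": [0,0,0],"hand": 1.6},{"delta_pos": [0,0,0],"delta_rot": [0,0,0],"hand": 1.6},{"delta_pos": [0,0,0],"delta_rot": [0,0,0],"hand": 1.6},{"delta_pos": [0,0,0],"delta_rot": [0,0,0],"hand": 1.6}])

```text
t: 29.85
eef_pos: [0.4401, 0.296, 0.1054]
ee_rot: [3.142, 0.0, -2.316]
force: [0.7, 0.8, -2.0]
width: 0.0195
```

move_arm(rows=[{"delta_pos": [0,0,-0.05],"delta_rot": [0,0,0],"hand": 1.6},{"delta_pos": [0,0,-0.05],"delta_rot": [0,0,0],"hand": 1.6},{"delta_pos": [0,0,0],"delta_rot": [0,0,0],"hand": 1.6},{"delta_pos": [0,0,0],"delta_rot": [0,0,0],"hand": 4},{"delta_pos": [0,0,0],"delta_rot": [0,0,0],"hand": 4},{"delta_pos": [0,0,0],"delta_rot": [0,0,0],"hand": 5},{"delta_pos": [0,0,0],"delta_rot": [0,0,0],"hand": 5},{"delta_pos": [0,0,1],"delta_rot": [0,0,0],"hand": 5},{"delta_pos": [0,0,2],"delta_rot": [0,0,0],"hand": 5},{"delta_pos": [0,0,3],"delta_rot": [0,0,0],"hand": 5}])

```text
t: 30.85
eef_pos: [0.4396, 0.2953, 0.1644]
ee_rot: [-3.141, -0.003, -2.316]
force: [0.0, 0.2, -0.6]
width: 0.05
```

move_arm(rows=[{"delta_pos": [0,0,4],"delta_rot": [0,0,0],"hand": 5},{"delta_pos": [0,0,4],"delta_rot": [0,0,0],"hand": 5},{"delta_pos": [0,0,1],"delta_rot": [0,0,0],"hand": 5},{"delta_pos": [0,0,0],"delta_rot": [0,0,0],"hand": 5},{"delta_pos": [0,0,0],"delta_rot": [0,0,0],"hand": 5},{"delta_pos": [0,0,0],"delta_rot": [0,0,0],"hand": 5},{"delta_pos": [0,0,0],"delta_rot": [0,0,0],"hand": 5},{"delta_pos": [0,0,0],"delta_rot": [0,0,0],"hand": 5},{"delta_pos": [0,0,0],"delta_rot": [0,0,0],"hand": 5},{"delta_pos": [0,0,0],"delta_rot": [0,0,0],"hand": 5}])

```text
t: 31.85
eef_pos: [0.4401, 0.296, 0.2541]
ee_rot: [-3.142, -0.001, -2.316]
force: [0.5, -1.2, -0.3]
width: 0.05
```

```bash
python3 -c "
from h import *
f=wshot('w25')
t=grab_frame('scene');cv2.imwrite('pics/s4.png',t);u=grab_frame('top');cv2.imwrite('pics/t4.png',u)
cv2.imwrite('pics/s4c.png',np.hstack([cv2.resize(t[140:240,340:440],(400,400),interpolation=cv2.INTER_CUBIC),cv2.resize(f[50:250,150:350],(400,400),interpolation=cv2.INTER_CUBIC)]))"
```

```text
31.85 [0.4401 0.296  0.2541] [-3.1415 -0.0005 -2.3158] [ 0.001 -0.001 -0.    -0.001 -0.    -0.   ]
```

View pics/s4c.png

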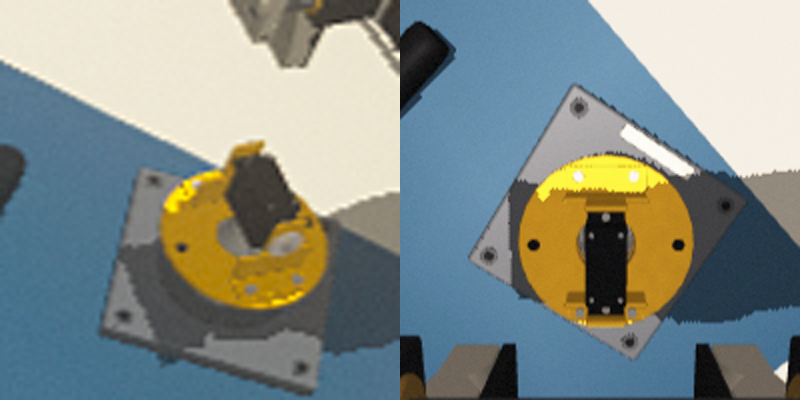

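View pics/t4.png

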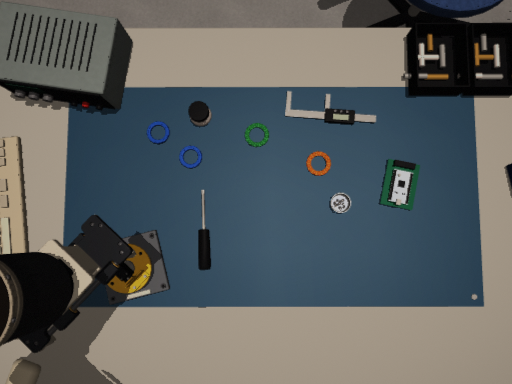

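```bash
python3 -c "
from h import *
f=cv2.imread('pics/w25.png')
g=lambda u,v:(150+(u-400)/2,50+v/2)
S=[wray('w25',g(*c),.014) for c in ((578,108),(726,205),(629,342),(488,256))]
print('base',np.mean(S,0),np.linalg.norm(S[0]-S[2]),np.linalg.norm(S[1]-S[3]))
for z in (.050,.055,.060):
  a,b=wray('w25',g(533,245),z),wray('w25',g(678,245),z);print(z,(a+b)/2,np.linalg.norm(a-b))
"
```

```text
base [0.4409 0.2949 0.014 ] 0.15248265670320266 0.15336866589855708
0.05 [0.4417 0.2961 0.05  ] 0.08309080741249783
0.055 [0.441  0.2953 0.055 ] 0.08186687688747432
0.06 [0.4403 0.2945 0.06  ] 0.08064294636245078
```

Turntable centre is within about 1 mm of the base centre. The hole spacing of 82 mm matches its height of 55 mm at the disc's top. The bystanders sit where they were and the gripper is clear, so I'll hand in.

```bash
python3 -c "
from station import *
print(get_state()['t'],job_done())"
```

```text
the job is handed in; nothing more can be done
32.0 None
```

The waist is built on the spindle: small washer, brass cage, large washer, then the turntable, each set down and released. I handed it in at 32.0 s of the 102 s allowed. No verdict is reported, so what follows rests on my own checks.

- **Placement:** after each release, the wrist picture showed each of the three rings around the spindle and flat. The last measurement put the turntable's centre at (0.4410, 0.2953) against the base centre at (0.4409, 0.2949), well under 1 mm apart.
- **Height:** the turntable's holes measured 81.9 mm apart at the expected disc-top height, matching the 82 mm measured before it was picked up. This is a weak check: 5 mm of height changes that spacing by only about 1.2 mm.
- **Not measured:** I judged the rings' final heights and tilt only by eye. The force readings were too noisy to tell exactly when a part touched down, so I released each one within about 1 mm of its calculated seat.
- **Bystanders:** in the final top picture they look to be where they were at the start. I compared them by eye, not by measurement.
- **Disagreements:** the scene camera put the base about 3 mm further in y than the top and wrist cameras did. The wrist camera also read held parts about 0.9 mm off along the jaws. I aligned the parts by comparing both within the same wrist pictures.
- **Grip:** the cage and the large washer were gripped 1–2 mm higher than I commanded, with a few newtons of upward force. I allowed for this when lowering them.

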